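# File the container lids in the pantry lid sorter

### The job

Hook your fingertips behind the far lip of the blue lid sorter and drag it towards you, without lifting it, until it stands wholly on the cork mat. Take every container lid from the slanted racks and stand it upright on edge in the sorter, one lid to a slot, pushed down to the floor of the slot; then push the loaded sorter back until its far side is up against the low back rail, squarely. Leave the jars, bottle, can and mug where they are.

Things in the scene. Friction and masses are not known exactly. Their poses are not given: they have to be found in the camera images.
- bay: Sorter's bay, fixed. Origin on the worktop at the centre of a flush cork mat (190 mm along the bay's x, 330 along y, no thickness). x points away from the robot (turned up to 5 degrees). Beyond the mat a wooden back rail, 360 mm long (y), 30 high, 16 thick, stands on the worktop; its near face is at x = +282 mm.
- sorter: Loose open lid sorter, blue walls, white dividers: 128 mm deep (x), 209 wide (y), 60 high, 0.6 kg, slides at a few N. Origin: centre of underside; +x is its far side. Front and far walls 6 mm thick. Five slots, each 17 mm wide (y), 116 long (x), centres y = -84, -42, 0, 42, 84 mm; floor 6 mm up, dividers 60 mm high. Starts beyond the mat, far lip at least 85 mm from the rail.
- rack_left: Fixed slanted wooden rack on the robot's left. Origin on the worktop under its middle; x points away from the robot; base 110 x 200 mm. Holds up to two lids side by side, centres at y = +52 and -52 mm, x = 0, 56 mm up, leaning 45 degrees with top edges towards the robot (-x). Its slope board supports the lids' lower part only: their uppermost 46 mm is free on both sides.
- rack_right: Fixed slanted wooden rack on the robot's right. Origin on the worktop under its middle; x points away from the robot; base 110 x 200 mm. Holds up to two lids side by side, centres at y = +52 and -52 mm, x = 0, 56 mm up, leaning 45 degrees with top edges towards the robot (-x). Its slope board supports the lids' lower part only: their uppermost 46 mm is free on both sides.
- lid_red: Loose red container lid, a flat rectangular plate 10 mm thick (its x), 90 mm wide (its y), 110 mm high (its z), 90 g, with a white panel on both faces. Origin at its very centre; z points to its top edge. Starts leaning in a rack at 45 degrees; may be absent (None from the start).
- lid_green: Loose green container lid, a flat rectangular plate 10 mm thick (its x), 90 mm wide (its y), 110 mm high (its z), 90 g, with a white panel on both faces. Origin at its very centre; z points to its top edge. Starts leaning in a rack at 45 degrees; may be absent (None from the start).
- lid_orange: Loose orange container lid, a flat rectangular plate 10 mm thick (its x), 90 mm wide (its y), 110 mm high (its z), 90 g, with a white panel on both faces. Origin at its very centre; z points to its top edge. Starts leaning in a rack at 45 degrees; may be absent (None from the start).
- lid_yellow: Loose yellow container lid, a flat rectangular plate 10 mm thick (its x), 90 mm wide (its y), 110 mm high (its z), 90 g, with a white panel on both faces. Origin at its very centre; z points to its top edge. Starts leaning in a rack at 45 degrees; may be absent (None from the start).
- pasta_jar: Bystander, loose: red-capped glass jar, 80 mm across, 150 tall. Origin at the centre of its underside. Leave it alone.
- bean_can: Bystander, loose: green-labelled tin, 74 mm across, 110 tall. Origin at the centre of its underside. Leave it alone.
- oil_bottle: Bystander, loose: green glass bottle, 66 mm across, 200 tall. Origin at the centre of its underside. Leave it alone.
- mug: Bystander, loose: white mug, 80 mm across, 90 tall. Origin at the centre of its underside. Leave it alone.
- spice_jar: Bystander, loose: amber spice jar, 50 mm across, 90 tall. Origin at the centre of its underside. Leave it alone.
Things that resemble listed ones, but are neither listed nor needed, are in the scene too. What is shaped like the sorter but purple is not meant.

How it is judged:
On the way, in this order (a step that is already met when the one before it is completed fails the run):
1. fingertips behind the sorter's far lip, pulling on it (x of the grasp point in the frame of sorter above 0.064 m and z of the grasp point in the frame of sorter below 0.09 m and contact force between the fingers and sorter above 0.5 N), for 0.2 s.
2. sorter released, wholly on the cork mat (x of sorter in the frame of bay between -0.03 and 0.03 m and y of sorter in the frame of bay between -0.06 and 0.06 m and angle between the x axis of sorter and the x axis of bay, either way round below 0.2 rad and contact force between the fingers and sorter below 0.3 N), for 0.2 s.
3. every lid upright in a slot, released, while the sorter is still forward (x of lid_red in the frame of sorter between -0.025 and 0.025 m and y of lid_red in the frame of sorter between -0.1 and 0.1 m and z of lid_red in the frame of sorter between 0.04 and 0.07 m and angle between the x axis of each of lid_red, lid_green, lid_orange, lid_yellow and the y axis of sorter, either way round below 0.2 rad and x of lid_green in the frame of sorter between -0.025 and 0.025 m and y of lid_green in the frame of sorter between -0.1 and 0.1 m and z of lid_green in the frame of sorter between 0.04 and 0.07 m and x of lid_orange in the frame of sorter between -0.025 and 0.025 m and y of lid_orange in the frame of sorter between -0.1 and 0.1 m and z of lid_orange in the frame of sorter between 0.04 and 0.07 m and x of lid_yellow in the frame of sorter between -0.025 and 0.025 m and y of lid_yellow in the frame of sorter between -0.1 and 0.1 m and z of lid_yellow in the frame of sorter between 0.04 and 0.07 m and contact force between the fingers and lid_red below 0.3 N and contact force between the fingers and lid_green below 0.3 N and contact force between the fingers and lid_orange below 0.3 N and contact force between the fingers and lid_yellow below 0.3 N and contact force between the fingers and sorter below 0.3 N and x of sorter in the frame of bay below 0.11 m), for 0.2 s.
At the end, for the whole second after the job is handed in: Every present lid stands in a slot of the sorter, down on its floor and within 11 degrees of vertical; the sorter stands on the worktop with its far side within 14 mm of the back rail, square to it within 6 degrees and within 110 mm of its middle (x of lid_red in the frame of sorter between -0.025 and 0.025 m and y of lid_red in the frame of sorter between -0.1 and 0.1 m and z of lid_red in the frame of sorter between 0.04 and 0.07 m and angle between the x axis of each of lid_red, lid_green, lid_orange, lid_yellow and the y axis of sorter, either way round below 0.2 rad and x of lid_green in the frame of sorter between -0.025 and 0.025 m and y of lid_green in the frame of sorter between -0.1 and 0.1 m and z of lid_green in the frame of sorter between 0.04 and 0.07 m and x of lid_orange in the frame of sorter between -0.025 and 0.025 m and y of lid_orange in the frame of sorter between -0.1 and 0.1 m and z of lid_orange in the frame of sorter between 0.04 and 0.07 m and x of lid_yellow in the frame of sorter between -0.025 and 0.025 m and y of lid_yellow in the frame of sorter between -0.1 and 0.1 m and z of lid_yellow in the frame of sorter between 0.04 and 0.07 m and x of sorter in the frame of bay above 0.204 m and angle between the x axis of sorter and the x axis of bay, either way round below 0.1 rad and height (world z) of sorter below 0.01 m and y of sorter in the frame of bay between -0.11 and 0.11 m); the robot touches nothing.
It fails at once if the sorter is lifted or tipped (height (world z) of sorter above 0.02 m or angle between sorter's own z axis and vertical above 0.25 rad).
It fails at once if a bystander is disturbed (distance of any of pasta_jar, bean_can, oil_bottle, mug, spice_jar from where it was at the start of the episode above 0.03 m).
Of lid_red, lid_green, lid_orange, lid_yellow only 3 to 4 are there at a start; the rules pass over those that are not, and their reading is None.
At some moment in a run one of sorter may be knocked a few centimetres aside while the robot is not near it.
It also fails if it takes over 210 s, if anything falls off the work surface, if the arm or the gripper's body presses on something with over 40 N, if the wrist force passes 120 N, or if a joint passes its speed limit or range.

### The arm

A 6-joint arm with a two-finger parallel gripper is mounted at the origin on the work surface. World frame = base frame: x ahead of the robot, y to its left, z up, the work surface at z = 0. Lengths are in m, angles in rad, forces in N, time in s.
With the tool pointing down it reaches from about 0.325 to 0.775 m from the base axis. Payload 5.5 kg.
Tool frame: the origin (TCP) lies midway between the tips of the shut fingers; the grasp point (between the pads) lies 19 mm behind it (r.pinch_z is the distance from the TCP to the grasp point, in m); z points along the fingers, y is the line along which they close (so a half turn about z gives the same grasp; the last joint's range is limited). The gripper opens to 88 mm and grips with 3 to 60 N. Pads are 20 mm wide; open, the fingers measure 115 mm over their backs; the gripper's body (75 mm by 178 mm) begins 61 mm behind the grasp point.
Start: joints at [1.045, 0.091, 1.231, -0, 1.82, -0.057], TCP at [0.271, 0.535, 0.223] pointing down, gripper open.
Joint ranges: [-2.87, 2.87], [-0.86, 2.18], [0.17, 2.46], [-1.51, 4.65], [0.06, 2.69], [-2.65, 2.65]. Speed limits (rad/s): [2.57, 2.57, 3.01, 3.14, 3.14, 3.14].

### API

Orientations are given as a unit quaternion [w, x, y, z].
In Python, from bench import telemetry, optics, r gives the robot as it stands.
- The arm moves only by the tool jog_arm, never from a script. Its argument "moves" is a list that holds one entry, the list of rows, each a list of 6 numbers: the shift along the tool's x, y, z in m, then the turn, a rotation vector about the tool's x, y, z in rad. A call has exactly 8 rows; each row is the pose to reach, as a shift and turn from the pose commanded when the call began, along the tool's axes at that moment; what a row does not reach only later rows make up. A row lasts 1/10 s, in which the tool goes at most 50 mm and 8.59 degrees, less where a joint would pass 70% of its speed; a pose out of reach is approached as far as the arm can. A call with a gripper value outside its range is refused whole. "fingers" is the finger opening in m, from 0 to 0.0878, set as the call begins (left out, the last holds). The fingers move at their own pace and stop on an object; the grip force is fixed at half the most. Time passes only in rows, so rows that repeat a pose let the fingers close, or fill a call up. It gives the time, the measured TCP pose, the force, the opening and the grip force at its end, in the units of the state.
- telemetry.sense(): the state, without advancing time (a new reading comes with each control period).
- optics.read_camera(name): name is "scene" or "side" or "wrist"; returns a dict with "image" (400x640x3 uint8, blue, green, red), "camera_matrix" (3x3 intrinsics, pixels), "position" and "orientation" of the camera in the world; the wrist camera has in their place "mount" (4x4, takes a point from camera to tool coordinates, whose origin is the TCP and whose axes are the flange's). Camera axes: x right, y down, z forward; pixel columns grow to the right and rows downward; lengths in m; the calibration is good to about 2 mm. A picture is of the moment at which its call begins: read the wrist's pose just before it. There is no depth.
- r.finish_job(): hands the job in; it is judged then, once.
The state is a dict: "time_s": time; "joints": joint angles; "qd": joint speeds; "effort": joint torques, N m; "position": TCP position; "eef_rot": TCP orientation; "wrist_force": force on the tool from outside, world axes, zero at the start; "moment": the same for the moment, N m; "finger_gap": finger opening in m; "grip_force": force on a finger pad.
Only numpy, scipy, OpenCV 4.12 (cv2) and the standard library are available. Lean on these libraries where they do the work, as an engineer would, in place of code of your own. Each camera call takes 0.05 s, during which the arm holds its last target. There are 200 camera calls.

## Working session

There is one attempt and no reset: what is moved stays moved. The work goes in short steps, Python scripts to look and compute and a tool call to move; the robot and the scene stay as the last step left them, time stands still between calls to the robot, and variables do not carry over. Pictures are saved under pics/ and viewed, at most 14 in all, crops included, and the job is handed in when it is done.

Besides the shell and the picture viewer there is one more tool, called as name(argument=value, ...) on one line, values as JSON. jog_arm: Moves the arm, as the interface text tells. Its arguments: {"type":"object","properties":{"moves":{"type":"array","items":{"type":"array","items":{"type":"array","items":{"type":"number"}}}},"fingers":{"type":"number"}},"required":["moves"]}

```bash
ls; mkdir -p pics; cat > h.py <<'E'
import numpy as np, cv2
from scipy.spatial.transform import Rotation as R
from bench import telemetry, optics, r
def Rq(q): return R.from_quat([q[1],q[2],q[3],q[0]])
def cam(name):
    s=telemetry.sense(); c=optics.read_camera(name)
    if name=="wrist":
        T=np.eye(4); T[:3,:3]=Rq(s["eef_rot"]).as_matrix(); T[:3,3]=s["position"]
        M=T@np.array(c["mount"])
    else:
        M=np.eye(4); M[:3,:3]=Rq(c["orientation"]).as_matrix(); M[:3,3]=c["position"]
    return np.array(c["image"]),np.array(c["camera_matrix"]),M
def onplane(px,K,M,z):
    px=np.atleast_2d(px).astype(float)
    d=(M[:3,:3]@np.linalg.inv(K)@np.c_[px,np.ones(len(px))].T).T
    return M[:3,3]+d*((z-M[2,3])/d[:,2])[:,None]
def proj(P,K,M):
    p=(np.atleast_2d(P)-M[:3,3])@M[:3,:3]; q=p@K.T; return q[:,:2]/q[:,2:]
E
python3 - <<'E'
from h import *
s=telemetry.sense(); print(s, r.pinch_z)
for n in("scene","side"):
    im,K,M=cam(n); cv2.imwrite(f"pics/{n}0.png",im); print(n,K.round(1).tolist(),M.round(3).tolist())
E
```

```text
pics
{'time_s': 0.0, 'joints': array([ 1.04528916e+00,  9.18840185e-02,  1.23190631e+00,  2.58387900e-07,
        1.81978236e+00, -5.66841749e-02]), 'qd': array([ 0.0003469 ,  0.00029054,  0.00071661, -0.00103309, -0.00018472,
        0.0003799 ]), 'effort': array([-4.02188025e-04, -4.46442533e+01, -4.06452656e+01,  7.00551225e-02,
        2.92096037e-02, -2.13416120e-04]), 'position': array([0.27094516, 0.53500559, 0.22148028]), 'eef_rot': array([-2.84256090e-04,  2.32270474e-01,  9.72650732e-01, -9.48328638e-04]), 'wrist_force': array([-0.02410616,  0.31368538,  0.14865576]), 'moment': array([ 0.06147327, -0.03241153,  0.0683021 ]), 'grip_force': 0.0, 'finger_gap': 0.08810660900195218} 0.0187
scene [[441.5, 0.0, 318.8], [0.0, 441.5, 202.1], [0.0, 0.0, 1.0]] [[-0.86, 0.285, -0.423, 1.101], [0.51, 0.478, -0.716, 1.088], [-0.002, -0.831, -0.556, 0.896], [0.0, 0.0, 0.0, 1.0]]
side [[439.5, 0.0, 308.9], [0.0, 439.5, 204.8], [0.0, 0.0, 1.0]] [[0.79, -0.331, 0.516, -0.309], [-0.612, -0.409, 0.677, -1.055], [-0.013, -0.851, -0.526, 0.881], [0.0, 0.0, 0.0, 1.0]]
```

View pics/scene0.png

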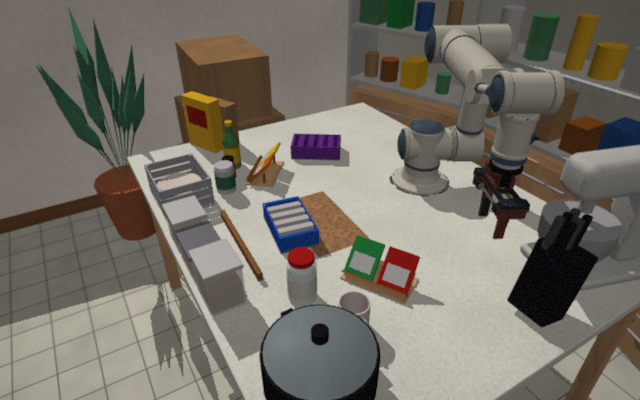

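View pics/side0.png

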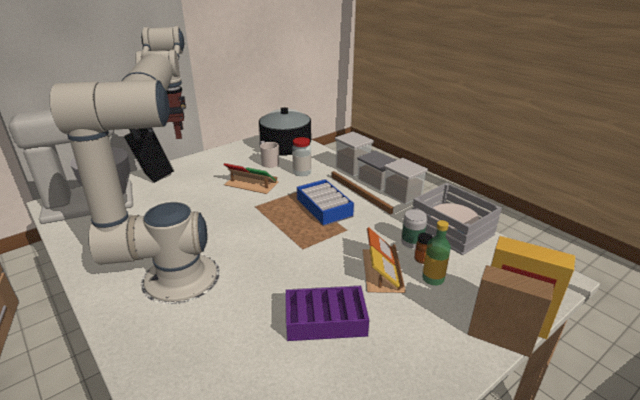

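Scene picture: sorter at (291,222), cork mat around (325,222), rail (240,243), left rack with green (366,258) and red (398,270) lids, right rack (265,165) with orange and yellow lids, pasta jar (302,275), mug (353,308), purple decoy (316,147). The side picture agrees, with the spice jar at (423,248) and the can at (413,228).

```bash
python3 - <<'E'
from h import *
im,K,M=cam("scene")
def p(n,px,z): print(n,onplane(px,K,M,z).round(3)[:,:2].tolist())
p("sorter top L..",[(263,206),(295,197),(318,238),(288,248)],.06)
p("mat",[(321,193),(368,238),(340,255)],0)
p("rail top",[(222,211),(261,275)],.03)
p("rack base left",[(343,278),(417,297)],0.0)
p("jar cap",[(301,256)],.15);p("mug",[(354,300)],.09);p("can",[(225,164)],.11);p("bottle",[(228,123)],.2)
im2,K2,M2=cam("side")
def p2(n,px,z): print(n,onplane(px,K2,M2,z).round(3)[:,:2].tolist())
p2("sorter",[(297,186),(333,180),(353,206),(324,216)],.06)
p2("mat",[(256,208),(303,245),(345,230)],0)
p2("rail",[(334,173),(403,210)],.03)
p2("rackR base",[(366,291),(404,291)],0);p2("rackL base",[(225,184),(275,190)],0)
p2("jar",[(302,142)],.15);p2("mug",[(269,146)],.09);p2("can",[(414,215)],.11);p2("spice",[(424,238)],.09);p2("bottle",[(441,226)],.2)
def tri(a,b):
    d=[];o=[]
    for px,k,m in((a,K,M),(b,K2,M2)):
        v=m[:3,:3]@np.linalg.inv(k)@np.r_[px,1.]; d.append(v/np.linalg.norm(v)); o.append(m[:3,3])
    A=sum(np.eye(3)-np.outer(v,v) for v in d); bb=sum((np.eye(3)-np.outer(v,v))@q for v,q in zip(d,o)); return np.linalg.solve(A,bb)
s=telemetry.sense(); tip=np.array(s["position"]); print("tcp",proj(tip,K,M),proj(tip,K2,M2))
c=optics.read_camera("wrist"); print(np.array(c["mount"]).round(3).tolist(),np.array(c["camera_matrix"]).round(1).tolist())
E
```

```text
sorter top L.. [[0.639, -0.065], [0.52, -0.058], [0.568, 0.179], [0.668, 0.174]]
mat [[0.381, -0.115], [0.389, 0.197], [0.514, 0.221]]
rail top [[0.756, -0.15], [0.772, 0.208]]
rack base left [[0.562, 0.311], [0.427, 0.478]]
jar cap [[0.7, 0.318]]
mug [[0.635, 0.468]]
can [[0.671, -0.318]]
bottle [[0.593, -0.464]]
sorter [[0.545, 0.139], [0.682, 0.089], [0.612, -0.102], [0.492, -0.087]]
mat [[0.386, 0.188], [0.384, -0.109], [0.551, -0.132]]
rail [[0.762, 0.175], [0.767, -0.2]]
rackR base [[0.393, -0.399], [0.479, -0.467]]
rackL base [[0.385, 0.429], [0.518, 0.256]]
jar [[0.688, 0.294]]
mug [[0.631, 0.462]]
can [[0.671, -0.323]]
spice [[0.621, -0.408]]
bottle [[0.571, -0.49]]
tcp [[489.72752188 225.81951594]] [[179.64304427 133.1409388 ]]
[[0.001, -0.955, -0.298, 0.081], [1.0, 0.001, 0.001, -0.0], [-0.0, -0.298, 0.955, -0.162], [0.0, 0.0, 0.0, 1.0]] [[356.3, 0.0, 317.2], [0.0, 356.3, 200.9], [0.0, 0.0, 1.0]]
```

```bash
cat >> h.py <<'E'
import json,os
def cmd():
    d=json.load(open("cmd.json")); return np.array(d["p"]),R.from_quat(d["q"])
def setcmd(p,q): json.dump({"p":list(map(float,p)),"q":list(map(float,q.as_quat()))},open("cmd.json","w"))
def down(yaw): # tool z down, tool y at azimuth 90deg+yaw, tool x towards the robot
    return R.from_euler("z",yaw)*R.from_matrix(np.array([[-1,0,0],[0,1,0],[0,0,-1.]]))
def plan(*targets):
    "each target (p,rot) one call after another: prints the end row, tracks the rounded command"
    p,q=cmd()
    for tp,tq in targets:
        row=np.r_[q.inv().apply(np.array(tp)-p),(q.inv()*tq).as_rotvec()].round(3)+0.
        n=max(np.linalg.norm(row[:3])/.05,np.linalg.norm(row[3:])/.1499)
        print("ROW",row.tolist(),"rows needed %.1f"%n)
        p=p+q.apply(row[:3]); q=q*R.from_rotvec(row[3:])
    setcmd(p,q)
def check():
    s=telemetry.sense(); p,q=cmd()
    print("t",s["time_s"],"err mm",((np.array(s["position"])-p)*1e3).round(1),"rot",(q.inv()*Rq(s["eef_rot"])).as_rotvec().round(4),"gap",round(s["finger_gap"],4),"F",np.round(s["wrist_force"],1))
E
python3 - <<'E'
from h import *
s=telemetry.sense()
setcmd([0.271,0.535,0.223],Rq(s["eef_rot"]))
plan(([.37,.28,.27],down(np.radians(-12))),([.45,.03,.32],down(0)))
E
```

```text
ROW [-0.204, -0.183, -0.047, -0.001, 0.0, -0.259] rows needed 5.6
ROW [-0.13, -0.228, -0.05, 0.0, 0.0, -0.21] rows needed 5.3
```

jog_arm(moves=[[[-0.204,-0.183,-0.047,-0.001,0,-0.259],[-0.204,-0.183,-0.047,-0.001,0,-0.259],[-0.204,-0.183,-0.047,-0.001,0,-0.259],[-0.204,-0.183,-0.047,-0.001,0,-0.259],[-0.204,-0.183,-0.047,-0.001,0,-0.259],[-0.204,-0.183,-0.047,-0.001,0,-0.259],[-0.204,-0.183,-0.047,-0.001,0,-0.259],[-0.204,-0.183,-0.047,-0.001,0,-0.259]]])

```text
time_s: 1.05
position: [0.3705, 0.2797, 0.2697]
eef_rot: [0.0, 0.105, 0.994, 0.001]
wrist_force: [0.0, 0.8, 0.1]
finger_gap: 0.0874
grip_force: 0.0
```

jog_arm(moves=[[[-0.13,-0.228,-0.05,0,0,-0.21],[-0.13,-0.228,-0.05,0,0,-0.21],[-0.13,-0.228,-0.05,0,0,-0.21],[-0.13,-0.228,-0.05,0,0,-0.21],[-0.13,-0.228,-0.05,0,0,-0.21],[-0.13,-0.228,-0.05,0,0,-0.21],[-0.13,-0.228,-0.05,0,0,-0.21],[-0.13,-0.228,-0.05,0,0,-0.21]]])

```text
time_s: 1.85
position: [0.4502, 0.0308, 0.3187]
eef_rot: [-0.001, -0.0, 1.0, 0.001]
wrist_force: [0.1, 0.8, 0.0]
finger_gap: 0.0877
grip_force: 0.0
```

```bash
python3 - <<'E'
from h import *
check()
im,K,M=cam("wrist"); cv2.imwrite("pics/w1.png",im); np.savez("w1.npz",im=im,K=K,M=M)
check()
E
```

```text
t 1.85 err mm [ 0.2  1.3 -1.4] rot [-0.0015  0.0009 -0.0006] gap 0.0877 F [0.1 0.8 0. ]
t 1.9 err mm [ 0.   1.7 -1.3] rot [-0.0015  0.0008 -0.0018] gap 0.0879 F [0.3 1.  0.2]
```

View pics/w1.png

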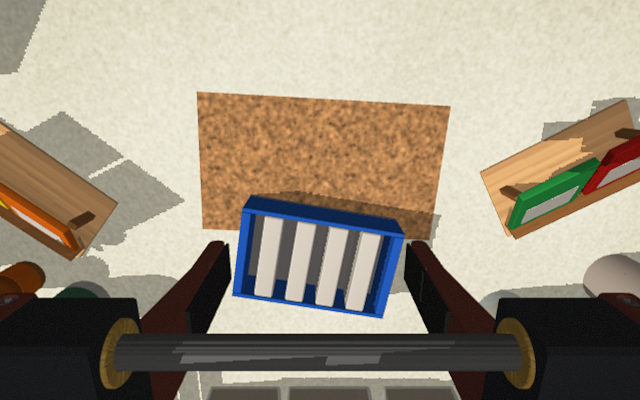

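Wrist view: image down is world +x. Mat corners at (197,92), (450,107), (203,229), (~437,240). Sorter rim corners at (246,208), (404,234), (383,318), (234,295). Green and red lids at right, orange at the left edge.

```bash
cat >> h.py <<'E'
def blue(im):
    h=cv2.cvtColor(im,cv2.COLOR_BGR2HSV); m=cv2.inRange(h,(105,120,40),(120,255,255))
    m=cv2.morphologyEx(m,cv2.MORPH_CLOSE,np.ones((5,5)))
    c=max(cv2.findContours(m,cv2.RETR_EXTERNAL,cv2.CHAIN_APPROX_NONE)[0],key=cv2.contourArea)
    return m,c
def pose2(loc,w):
    "rigid 2-D fit loc->w: centre, yaw, residual"
    a=loc-loc.mean(0); b=w-w.mean(0); H=a.T@b
    y=np.arctan2(H[0,1]-H[1,0],H[0,0]+H[1,1]); c,s=np.cos(y),np.sin(y); Q=np.array([[c,-s],[s,c]])
    t=w.mean(0)-Q@loc.mean(0); return t,y,np.linalg.norm(loc@Q.T+t-w,axis=1).max()
E
python3 - <<'E'
from h import *
d=np.load("w1.npz"); im,K,M=d["im"],d["K"],d["M"]
rim=onplane([(246,208),(404,234),(383,318),(234,295)],K,M,.06)[:,:2]
print("rim",rim.round(4).tolist(),np.linalg.norm(np.roll(rim,-1,0)-rim,axis=1).round(4))
L=np.array([[-.064,-.1045],[-.064,.1045],[.064,.1045],[.064,-.1045]])
print("sorter",pose2(L,rim))
m,c=blue(im); print(cv2.approxPolyDP(cv2.convexHull(c),4,True)[:,0].tolist())
h=cv2.cvtColor(im,cv2.COLOR_BGR2HSV); mm=cv2.inRange(h,(5,70,80),(20,255,255)); mm[250:]=0; mm[:,:150]=0;mm[:,470:]=0
c=max(cv2.findContours(mm,cv2.RETR_EXTERNAL,cv2.CHAIN_APPROX_NONE)[0],key=cv2.contourArea)
print("mat",cv2.approxPolyDP(cv2.convexHull(c),6,True)[:,0].tolist())
mat=onplane([(197,92),(450,107),(203,229)],K,M,0)[:,:2]; print(mat.round(4).tolist())
Lm=np.array([[-.095,-.165],[-.095,.165],[.095,-.165]]); print("bay",pose2(Lm,mat))
E
```

```text
rim [[0.5094, -0.0575], [0.544, 0.1417], [0.6688, 0.1221], [0.6329, -0.0807]] [0.2022 0.1264 0.206  0.1257]
sorter (array([0.58874823, 0.03138836]), np.float64(-0.17292071932667794), np.float64(0.0036247903281824046))
[[250, 196], [394, 220], [404, 235], [381, 317], [232, 295], [242, 210]]
mat [[197, 92], [450, 106], [429, 239], [203, 228]]
[[0.3718, -0.1242], [0.3898, 0.2045], [0.5615, -0.1341]]
bay (array([0.4756098, 0.0352956]), np.float64(-0.053675356507538644), np.float64(0.0007424341974836195))
```

```bash
python3 - <<'E'
from h import *
sc=np.array([.5887,.0314]); sy=-.173; b=np.array([.4756,.0353]); by=-.0537
def loc(c,y,x,z,yy=0): return np.r_[c+np.array([np.cos(y)*x-np.sin(y)*yy,np.sin(y)*x+np.cos(y)*yy]),z]
plan((loc(sc,sy,.093,.14),down(sy)),(loc(sc,sy,.093,.014),down(sy)),
 (loc(b,by,.155,.014,.002),down(by-.02)),(loc(b,by,.076,.014),down(by)),(loc(b,by,.100,.014),down(by)),(loc(b,by,.100,.18),down(by)))
E
```

```text
ROW [-0.23, -0.014, 0.18, 0.0, 0.0, 0.173] rows needed 5.8
ROW [0.0, 0.0, 0.126, 0.0, 0.0, 0.0] rows needed 2.5
ROW [0.051, 0.005, 0.0, 0.0, 0.0, -0.099] rows needed 1.0
ROW [0.079, -0.004, 0.0, 0.0, 0.0, -0.02] rows needed 1.6
ROW [-0.024, 0.0, 0.0, 0.0, 0.0, 0.0] rows needed 0.5
ROW [0.0, 0.0, -0.166, 0.0, 0.0, 0.0] rows needed 3.3
```

jog_arm(moves=[[[-0.23,-0.014,0.18,0,0,0.173],[-0.23,-0.014,0.18,0,0,0.173],[-0.23,-0.014,0.18,0,0,0.173],[-0.23,-0.014,0.18,0,0,0.173],[-0.23,-0.014,0.18,0,0,0.173],[-0.23,-0.014,0.18,0,0,0.173],[-0.23,-0.014,0.18,0,0,0.173],[-0.23,-0.014,0.18,0,0,0.173]]])

```text
time_s: 2.7
position: [0.6794, 0.0183, 0.1369]
eef_rot: [-0.002, 0.085, 0.996, 0.001]
wrist_force: [-0.6, 0.3, 0.2]
finger_gap: 0.0876
grip_force: 0.0
```

jog_arm(moves=[[[0,0,0.03,0,0,0],[0,0,0.06,0,0,0],[0,0,0.08,0,0,0],[0,0,0.1,0,0,0],[0,0,0.115,0,0,0],[0,0,0.126,0,0,0],[0,0,0.126,0,0,0],[0,0,0.126,0,0,0]]])

```text
time_s: 3.5
position: [0.6806, 0.0163, 0.0148]
eef_rot: [0.001, 0.086, 0.996, 0.001]
wrist_force: [0.5, -1.0, 0.3]
finger_gap: 0.0877
grip_force: 0.0
```

jog_arm(moves=[[[0.01,0.001,0,0,0,0],[0.016,0.002,0,0,0,-0.01],[0.022,0.002,0,0,0,-0.03],[0.028,0.003,0,0,0,-0.045],[0.034,0.004,0,0,0,-0.06],[0.04,0.004,0,0,0,-0.075],[0.046,0.005,0,0,0,-0.09],[0.051,0.005,0,0,0,-0.099]]])

```text
time_s: 4.3
position: [0.6319, 0.0298, 0.015]
eef_rot: [0.002, 0.036, 0.999, 0.0]
wrist_force: [4.9, -0.1, 1.3]
finger_gap: 0.0879
grip_force: 2.5
```

jog_arm(moves=[[[0.011,-0.001,0,0,0,-0.003],[0.022,-0.001,0,0,0,-0.006],[0.033,-0.002,0,0,0,-0.009],[0.044,-0.002,0,0,0,-0.012],[0.055,-0.003,0,0,0,-0.015],[0.066,-0.003,0,0,0,-0.018],[0.079,-0.004,0,0,0,-0.02],[0.079,-0.004,0,0,0,-0.02]]])

```text
time_s: 5.1
position: [0.5506, 0.0316, 0.0139]
eef_rot: [-0.0, 0.026, 1.0, 0.0]
wrist_force: [0.1, -0.3, 0.6]
finger_gap: 0.0877
grip_force: 0.0
```

jog_arm(moves=[[[0,0,0,0,0,0],[-0.008,0,0,0,0,0],[-0.016,0,0,0,0,0],[-0.024,0,0,0,0,0],[-0.024,0,0,0,0,0],[-0.024,0,0,0,0,0],[-0.024,0,0,0,0,0],[-0.024,0,0,0,0,0]]])

```text
time_s: 5.9
position: [0.5755, 0.0303, 0.0134]
eef_rot: [0.0, 0.027, 1.0, 0.0]
wrist_force: [-0.2, -0.5, -0.3]
finger_gap: 0.0877
grip_force: 0.0
```

jog_arm(moves=[[[0,0,-0.03,0,0,0],[0,0,-0.06,0,0,0],[0,0,-0.09,0,0,0],[0,0,-0.12,0,0,0],[0,0,-0.15,0,0,0],[0,0,-0.166,0,0,0],[0,0,-0.166,0,0,0],[0,0,-0.166,0,0,0]]])

```text
time_s: 6.7
position: [0.5754, 0.0302, 0.1783]
eef_rot: [-0.0, 0.027, 1.0, 0.0]
wrist_force: [-0.3, -0.5, -0.4]
finger_gap: 0.0881
grip_force: 0.0
```

```bash
python3 - <<'E'
from h import *
plan(([.39,.19,.32],down(0)))
E
```

```text
ROW [0.194, 0.15, -0.14, 0.0, 0.0, -0.054] rows needed 5.6
```

jog_arm(moves=[[[0.194,0.15,-0.14,0,0,-0.054],[0.194,0.15,-0.14,0,0,-0.054],[0.194,0.15,-0.14,0,0,-0.054],[0.194,0.15,-0.14,0,0,-0.054],[0.194,0.15,-0.14,0,0,-0.054],[0.194,0.15,-0.14,0,0,-0.054],[0.194,0.15,-0.14,0,0,-0.054],[0.194,0.15,-0.14,0,0,-0.054]]])

```text
time_s: 7.5
position: [0.3899, 0.1904, 0.3179]
eef_rot: [-0.001, -0.001, 1.0, -0.0]
wrist_force: [-0.0, -0.5, -0.3]
finger_gap: 0.0878
grip_force: 0.0
```

```bash
python3 - <<'E'
from h import *
check()
im,K,M=cam("wrist"); cv2.imwrite("pics/w2.png",im); np.savez("w2.npz",im=im,K=K,M=M)
m,c=blue(im); print(cv2.approxPolyDP(cv2.convexHull(c),4,True)[:,0].tolist())
E
```

```text
t 7.5 err mm [ 0.   0.3 -2.2] rot [ 0.0003  0.0011 -0.0013] gap 0.0878 F [-0.  -0.5 -0.3]
[[103, 175], [126, 166], [278, 174], [272, 275], [114, 268]]
```

View pics/w2.png

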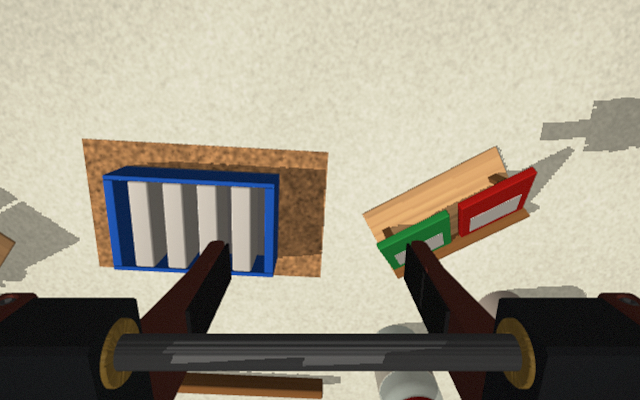

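Sorter now on the mat, rim corners near (104,175), (279,185), (272,275), (114,268), about square with the mat. Left rack base corners: (362,212), (498,147), (~528,212), (398,277); green lid top-edge left, red right.

```bash
cat >> h.py <<'E'
COL={"red":(((0,150,60),(4,255,255)),((174,150,60),(180,255,255))),"green":(((50,100,40),(85,255,255)),),
     "orange":(((5,190,120),(17,255,255)),),"yellow":(((21,150,110),(33,255,255)),)}
def mask(im,name,roi=None):
    h=cv2.cvtColor(im,cv2.COLOR_BGR2HSV); m=sum(cv2.inRange(h,a,b) for a,b in COL[name])
    if roi: z=np.zeros_like(m); x0,y0,x1,y1=roi; z[y0:y1,x0:x1]=m[y0:y1,x0:x1]; m=z
    c=max(cv2.findContours(m,cv2.RETR_EXTERNAL,cv2.CHAIN_APPROX_NONE)[0],key=cv2.contourArea)
    return cv2.approxPolyDP(cv2.convexHull(c),3,True)[:,0]
E
python3 - <<'E'
from h import *
d=np.load("w2.npz"); im,K,M=d["im"],d["K"],d["M"]
rim=onplane([(104,175),(279,185),(272,275),(114,268)],K,M,.06)[:,:2]
L=np.array([[-.064,-.1045],[-.064,.1045],[.064,.1045],[.064,-.1045]])
print("sorter",rim.round(3).tolist(),pose2(L,rim))
Lr=np.array([[-.055,-.1],[-.055,.1],[.055,.1],[.055,-.1]])
for z in (0,.01):
    w=onplane([(362,212),(498,147),(528,212),(398,277)],K,M,z)[:,:2]; print("rackL",w.round(3).tolist(),np.linalg.norm(np.roll(w,-1,0)-w,axis=1).round(3),pose2(Lr,w))
for n in("red","green"): print(n,mask(im,n,(350,120,600,290)).tolist())
cv2.imwrite("pics/w2c.png",cv2.resize(im[130:300,340:560],None,fx=3.5,fy=3.5,interpolation=cv2.INTER_NEAREST))
E
```

```text
sorter [[0.407, -0.067], [0.419, 0.144], [0.542, 0.131], [0.532, -0.076]] (array([0.47515092, 0.03281204]), np.float64(-0.06086982900454599), np.float64(0.004243762643225787))
rackL [[0.474, 0.254], [0.381, 0.434], [0.474, 0.491], [0.578, 0.313]] [0.202 0.109 0.206 0.119] (array([0.47680117, 0.37270529]), np.float64(0.5112829232481209), np.float64(0.005651732790812277))
rackL [[0.471, 0.253], [0.38, 0.428], [0.47, 0.484], [0.572, 0.31]] [0.198 0.106 0.202 0.117] (array([0.47330143, 0.36889534]), np.float64(0.5112829232481207), np.float64(0.003937725205620176))
red [[536, 173], [521, 208], [462, 236], [459, 234], [458, 203], [530, 167]]
green [[445, 210], [450, 242], [393, 268], [377, 243]]
```

View pics/w2c.png

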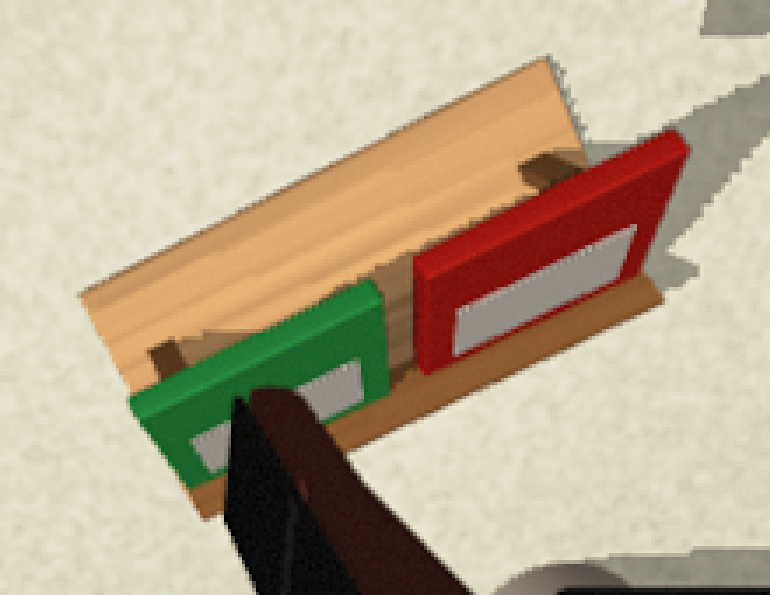

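Crop: red top-edge corners at (458.6,203.7), (532.9,167.4) near and (460.6,210), (536.6,173.4) far; green at (377.4,244.3), (446.3,210.3) near and (381.7,249.4), (449.7,215.1) far. The rack's far ledge hides the base edge, so the lids' own edges are better.

```bash
python3 - <<'E'
from h import *
d=np.load("w2.npz"); im,K,M=d["im"],d["K"],d["M"]
for n,a,b in(("red",[(458.6,203.7),(532.9,167.4)],[(460.6,210),(536.6,173.4)]),("green",[(377.4,244.3),(446.3,210.3)],[(381.7,249.4),(449.7,215.1)])):
    w=np.r_[onplane(a,K,M,.0914),onplane(b,K,M,.0984)][:,:2]
    print(n,w.round(4).tolist(),"len",np.linalg.norm(w[1]-w[0]).round(4),np.linalg.norm(w[3]-w[2]).round(4),"lid frame",pose2(np.array([[-.0424,-.045],[-.0424,.045],[-.0354,-.045],[-.0354,.045]]),w))
E
```

```text
red [[0.4324, 0.352], [0.39, 0.4293], [0.4377, 0.3523], [0.3952, 0.4303]] len 0.0882 0.0889 lid frame (array([0.44796841, 0.40959936]), np.float64(0.49902999126048564), np.float64(0.0022356645474378065))
green [[0.4833, 0.2618], [0.4405, 0.3388], [0.4866, 0.2658], [0.4438, 0.3406]] len 0.0882 0.0862 lid frame (array([0.49742357, 0.32090482]), np.float64(0.5142609224107348), np.float64(0.0026067980397297278))
```

```bash
cat >> h.py <<'E'
def rack_rot(y):
    c,s=np.cos(y),np.sin(y); k=.5**.5
    return R.from_matrix(np.c_[[-s,c,0],[k*c,k*s,k],[k*c,k*s,-k]])
def lid_tcp(c,y,back,off=0):
    "TCP gripping 18 mm below the top edge, drawn back along the tool z, off along the lid normal"
    q=rack_rot(y); return np.array([c[0],c[1],.056])+q.apply([0,off,-.018-back]),q
def mid(a,b,f=.5):
    return R.from_rotvec((b*a.inv()).as_rotvec()*f)*a
E
python3 - <<'E'
from h import *
y=.505; c=[.4475,.4108]; q=rack_rot(y)
p0,q0=cmd(); pa,_=lid_tcp(c,y,.10)
plan(((p0+pa)/2+[0,0,.03],mid(q0,q)),(pa,q))
plan(lid_tcp(c,y,0)); print(cmd()[0])
E
```

```text
ROW [0.008, 0.09, 0.06, -0.354, -0.209, 0.504] rows needed 4.3
ROW [0.065, 0.025, 0.134, -0.354, -0.209, 0.504] rows needed 4.3
ROW [0.0, 0.0, 0.1, 0.0, 0.0, 0.0] rows needed 2.0
[0.43646839 0.4048668  0.06885187]
```

jog_arm(moves=[[[0.008,0.09,0.06,-0.354,-0.209,0.504],[0.008,0.09,0.06,-0.354,-0.209,0.504],[0.008,0.09,0.06,-0.354,-0.209,0.504],[0.008,0.09,0.06,-0.354,-0.209,0.504],[0.008,0.09,0.06,-0.354,-0.209,0.504],[0.008,0.09,0.06,-0.354,-0.209,0.504],[0.008,0.09,0.06,-0.354,-0.209,0.504],[0.008,0.09,0.06,-0.354,-0.209,0.504]]], fingers=0.044)

```text
time_s: 8.35
position: [0.3825, 0.2799, 0.2588]
eef_rot: [0.102, 0.248, 0.948, 0.173]
wrist_force: [0.6, 0.1, -0.3]
finger_gap: 0.044
grip_force: 0.0
```

jog_arm(moves=[[[0.065,0.025,0.134,-0.354,-0.209,0.504],[0.065,0.025,0.134,-0.354,-0.209,0.504],[0.065,0.025,0.134,-0.354,-0.209,0.504],[0.065,0.025,0.134,-0.354,-0.209,0.504],[0.065,0.025,0.134,-0.354,-0.209,0.504],[0.065,0.025,0.134,-0.354,-0.209,0.504],[0.065,0.025,0.134,-0.354,-0.209,0.504],[0.065,0.025,0.134,-0.354,-0.209,0.504]]])

```text
time_s: 9.15
position: [0.3755, 0.3711, 0.1406]
eef_rot: [0.195, 0.469, 0.796, 0.33]
wrist_force: [0.2, 0.3, -0.2]
finger_gap: 0.044
grip_force: 0.0
```

```bash
python3 - <<'E'
from h import *
p,q=cmd(); setcmd(p-q.apply([0,0,.1]),q); check()
im,K,M=cam("wrist"); cv2.imwrite("pics/w3.png",im); np.savez("w3.npz",im=im,K=K,M=M); setcmd(p,q)
E
```

```text
t 9.15 err mm [0.9 0.4 1.1] rot [-0.001   0.0005 -0.0008] gap 0.044 F [ 0.2  0.3 -0.2]
```

View pics/w3.png

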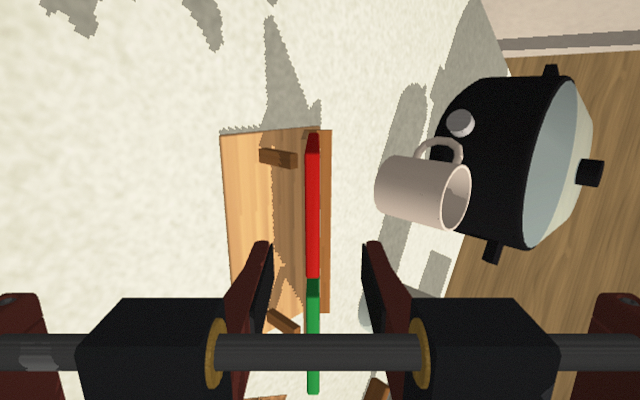

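The fingers straddle the red lid's top edge (columns 305–319, tool centre at 317), i.e. −3 mm along tool y, parallel; rows 137–279 put its middle within 4 mm. Approach, grip and draw back.

jog_arm(moves=[[[0,-0.003,0.02,0,0,0],[0,-0.003,0.04,0,0,0],[0,-0.003,0.06,0,0,0],[0,-0.003,0.08,0,0,0],[0,-0.003,0.1,0,0,0],[0,-0.003,0.1,0,0,0],[0,-0.003,0.1,0,0,0],[0,-0.003,0.1,0,0,0]]])

```text
time_s: 10.0
position: [0.4352, 0.4042, 0.0679]
eef_rot: [0.195, 0.469, 0.795, 0.331]
wrist_force: [1.0, 0.0, 0.4]
finger_gap: 0.0441
grip_force: 0.0
```

jog_arm(moves=[[[0,0,0,0,0,0],[0,0,0,0,0,0],[0,0,0,0,0,0],[0,0,0,0,0,0],[0,0,0,0,0,0],[0,0,0,0,0,0],[0,0,0,0,0,0],[0,0,0,0,0,0]]], fingers=0.0)

```text
time_s: 10.8
position: [0.4351, 0.4047, 0.0673]
eef_rot: [0.195, 0.469, 0.795, 0.331]
wrist_force: [0.2, 0.5, 2.6]
finger_gap: 0.0098
grip_force: 30.0
```

jog_arm(moves=[[[0,0.001,-0.01,0,0,0],[0,0.002,-0.025,0,0,0],[0,0.003,-0.04,0,0,0],[0,0.005,-0.06,0,0,0],[0,0.007,-0.08,0,0,0],[0,0.01,-0.1,0,0,0],[0,0.01,-0.12,0,0,0],[0,0.01,-0.12,0,0,0]]])

```text
time_s: 11.6
position: [0.3662, 0.3668, 0.1601]
eef_rot: [0.194, 0.469, 0.795, 0.331]
wrist_force: [0.3, 0.4, -0.9]
finger_gap: 0.01
grip_force: 30.0
```

```bash
cat >> h.py <<'E'
def moved(*row):
    p,q=cmd(); setcmd(p+q.apply(row[:3]),q*R.from_rotvec(np.array((list(row)+[0,0,0])[3:6])))
def loc(s,x,y,z):
    c,a=np.array(s[:2]),s[2]; return np.r_[c+[np.cos(a)*x-np.sin(a)*y,np.sin(a)*x+np.cos(a)*y],z]
E
python3 - <<'E'
from h import *
moved(0,-.003,0); moved(0,.01,-.12); check()
S=[.4752,.0328,-.06]
p0,q0=cmd(); t=loc(S,-.03,.084,.24); q=down(S[2])
plan(((p0+t)/2+[-.01,.01,.04],mid(q0,q)),(t,q))
E
```

```text
t 11.6 err mm [-0.4  0.6  1.5] rot [-0.0031  0.0018  0.0009] gap 0.01 F [ 0.3  0.4 -0.9]
ROW [-0.115, 0.038, -0.076, 0.358, 0.197, -0.476] rows needed 4.2
ROW [-0.115, -0.084, -0.023, 0.359, 0.198, -0.475] rows needed 4.2
```

jog_arm(moves=[[[-0.018,0.006,-0.012,0.056,0.031,-0.075],[-0.036,0.012,-0.024,0.112,0.062,-0.149],[-0.054,0.018,-0.036,0.168,0.093,-0.224],[-0.072,0.024,-0.048,0.224,0.123,-0.298],[-0.09,0.03,-0.06,0.28,0.154,-0.372],[-0.115,0.038,-0.076,0.358,0.197,-0.476],[-0.115,0.038,-0.076,0.358,0.197,-0.476],[-0.115,0.038,-0.076,0.358,0.197,-0.476]]])

```text
time_s: 12.4
position: [0.3997, 0.2525, 0.237]
eef_rot: [0.102, 0.264, 0.943, 0.173]
wrist_force: [-0.5, -0.1, -1.1]
finger_gap: 0.0098
grip_force: 30.0
```

jog_arm(moves=[[[-0.019,-0.014,-0.004,0.06,0.033,-0.079],[-0.038,-0.028,-0.008,0.12,0.066,-0.158],[-0.057,-0.042,-0.012,0.18,0.099,-0.237],[-0.076,-0.056,-0.016,0.24,0.132,-0.317],[-0.096,-0.07,-0.019,0.3,0.165,-0.396],[-0.115,-0.084,-0.023,0.359,0.198,-0.475],[-0.115,-0.084,-0.023,0.359,0.198,-0.475],[-0.115,-0.084,-0.023,0.359,0.198,-0.475]]])

```text
time_s: 13.2
position: [0.4498, 0.1194, 0.238]
eef_rot: [-0.001, 0.031, 1.0, 0.001]
wrist_force: [-0.5, -0.2, -1.1]
finger_gap: 0.01
grip_force: 30.0
```

```bash
python3 - <<'E'
from h import *
check()
im,K,M=cam("wrist"); cv2.imwrite("pics/w4.png",im); np.savez("w4.npz",im=im,K=K,M=M)
m,c=blue(im); print(cv2.approxPolyDP(cv2.convexHull(c),4,True)[:,0].tolist())
S=[.4752,.0328,-.06]
for n,z,pts in(("rim",.06,[(-.064,-.1045),(-.064,.1045),(.064,.1045),(.064,-.1045)]),("div",.06,[(-.058,y) for y in(-.063,-.021,.021,.063)])):
    print(n,proj([loc(S,a,b,z) for a,b in pts],K,M).round(1).tolist())
E
```

```text
t 13.2 err mm [-0.5  1.5 -2.2] rot [-0.0018  0.0009  0.0015] gap 0.01 F [-0.5 -0.2 -1.1]
[[331, 136], [331, 242], [285, 263], [137, 263], [117, 145], [143, 138]]
rim [[117.8, 142.7], [337.8, 142.6], [335.7, 264.0], [138.0, 264.3]]
div [[162.4, 149.0], [206.3, 149.0], [250.3, 148.9], [294.2, 148.9]]
```

View pics/w4.png

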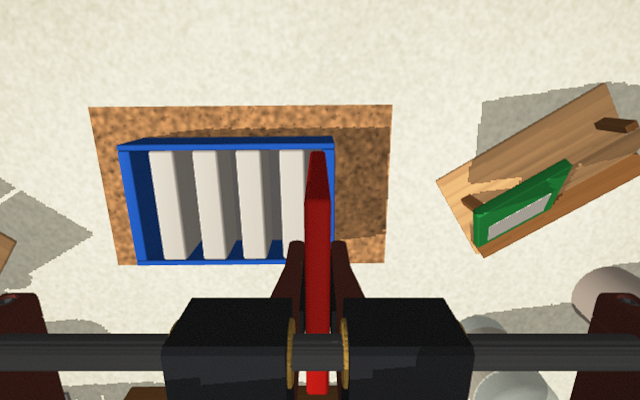

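Sorter still square on the mat: rim from (118,146) to (335,144), dividers starting near columns 150, 193, 237, 280. Red lid hangs straight at column 317. Checking divider columns exactly.

```bash
python3 - <<'E'
from h import *
d=np.load("w4.npz"); im,K,M=d["im"],d["K"],d["M"]; g=im.max(2).astype(int); r_=im[...,2].astype(int)
for row in(156,180,245):
    print(row,[ (x,int(v)) for x,v in zip(range(110,340),np.diff(r_[row,110:341])) if abs(v)>18])
S=[.4752,.0328,-.06]
print([(y,proj([loc(S,x,y/1e3,.06) for x in(-.0505,-.027,.045)],K,M).round(1).tolist()) for y in(-104.5,-75.5,-50.5,-33.5,-8.5,8.5,33.5,50.5,75.5,104.5)])
E
```

```text
156 [(117, -76), (118, -56), (147, 60), (148, 105), (149, 60), (170, -23), (171, -35), (172, -34), (173, -21), (191, 70), (192, 80), (214, -35), (215, -33), (216, -33), (217, -21), (234, 46), (235, 82), (236, 21), (258, -43), (259, -38), (260, -26), (278, 77), (279, 60), (301, -24), (302, -40), (303, -36), (304, -31), (310, -19), (325, -40), (333, 24), (334, 57), (335, 27)]
180 [(120, -20), (121, -68), (122, -73), (151, 147), (152, 92), (174, -38), (175, -31), (176, -23), (194, 70), (195, 58), (216, -25), (217, -36), (218, -32), (219, -25), (236, 73), (237, 80), (259, -33), (260, -41), (261, -31), (262, -21), (279, 78), (280, 61), (302, -43), (303, -43), (304, -35), (306, 21), (328, -40), (333, 29), (334, 48)]
245 [(114, -25), (132, -25), (133, -158), (134, -20), (161, 134), (162, 86), (182, -34), (183, -33), (184, -28), (185, -21), (196, -26), (197, -52), (201, 144), (202, 89), (223, -39), (224, -35), (225, -24), (232, -22), (233, -58), (241, 122), (242, 98), (263, -38), (264, -37), (265, -34), (269, -22), (270, -71), (281, 88), (282, 100), (283, 40), (287, -24), (288, -149), (303, 21), (304, 28), (329, -32), (330, -45)]
[(-104.5, [[120.2, 156.8], [124.1, 180.6], [135.3, 247.8]]), (-75.5, [[150.4, 156.8], [153.7, 180.5], [163.1, 247.8]]), (-50.5, [[176.4, 156.8], [179.2, 180.5], [187.2, 247.7]]), (-33.5, [[194.1, 156.8], [196.5, 180.5], [203.5, 247.7]]), (-8.5, [[220.1, 156.7], [222.0, 180.5], [227.5, 247.7]]), (8.5, [[237.7, 156.7], [239.3, 180.5], [243.8, 247.7]]), (33.5, [[263.7, 156.7], [264.8, 180.5], [267.9, 247.6]]), (50.5, [[281.4, 156.7], [282.1, 180.4], [284.2, 247.6]]), (75.5, [[307.4, 156.7], [307.6, 180.4], [308.2, 247.6]]), (104.5, [[337.5, 156.6], [337.1, 180.4], [336.0, 247.6]])]
```

```bash
python3 - <<'E'
from h import *
S=[.4752,.0305,-.06]
plan((loc(S,0,.084,.152)+[.0005,-.0015,.002],down(S[2])))
E
```

```text
ROW [-0.031, -0.003, 0.086, 0.0, -0.001, 0.0] rows needed 1.8
```

jog_arm(moves=[[[-0.015,-0.003,0,0,-0.001,0],[-0.031,-0.003,0.02,0,-0.001,0],[-0.031,-0.003,0.04,0,-0.001,0],[-0.031,-0.003,0.06,0,-0.001,0],[-0.031,-0.003,0.075,0,-0.001,0],[-0.031,-0.003,0.086,0,-0.001,0],[-0.031,-0.003,0.086,0,-0.001,0],[-0.031,-0.003,0.086,0,-0.001,0]]])

```text
time_s: 14.05
position: [0.4812, 0.1136, 0.1542]
eef_rot: [0.001, 0.03, 1.0, 0.0]
wrist_force: [0.0, -0.4, 0.0]
finger_gap: 0.0101
grip_force: 30.0
```

```bash
python3 - <<'E'
from h import *
check(); S=[.4752,.0305,-.06]
print((np.array(telemetry.sense()["position"])-loc(S,0,.084,.152)).round(4))
im,K,M=cam("wrist"); cv2.imwrite("pics/w5.png",im[80:330,120:520]); np.savez("w5.npz",im=im,K=K,M=M)
E
```

```text
t 14.05 err mm [0.1 0.6 0. ] rot [-0.0012 -0.0013  0.    ] gap 0.0101 F [ 0.  -0.4  0. ]
[ 0.0009 -0.0008  0.0022]
```

View pics/w5.png

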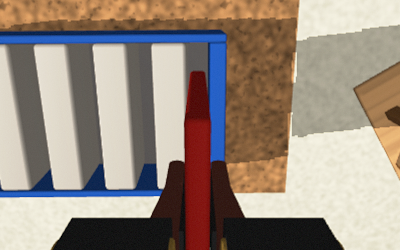

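The lid's lower edge (crop columns 190–205) sits between the last divider (~183) and the blue wall (~208): centred. Lowering, releasing and rising.

jog_arm(moves=[[[0,0,0.012,0,0,0],[0,0,0.024,0,0,0],[0,0,0.036,0,0,0],[0,0,0.048,0,0,0],[0,0,0.06,0,0,0],[0,0,0.068,0,0,0],[0,0,0.073,0,0,0],[0,0,0.073,0,0,0]]])

```text
time_s: 14.9
position: [0.4809, 0.1133, 0.0797]
eef_rot: [-0.0, 0.03, 1.0, 0.0]
wrist_force: [-0.5, 0.3, -1.1]
finger_gap: 0.01
grip_force: 30.0
```

```bash
python3 - <<'E'
from h import *
moved(0,0,.073); check()
E
```

```text
t 14.9 err mm [-0.2  0.3 -1.5] rot [-0.0005  0.0009 -0.    ] gap 0.01 F [-0.5  0.3 -1.1]
```

```bash
python3 - <<'E'
from h import *
p,q=cmd(); plan((p+[0,0,.15],q))
y=.505; c=[.4979,.3198]; qr=rack_rot(y); pa,_=lid_tcp(c,y,.10,-.003); p0,q0=cmd()
plan(((p0+pa)/2+[-.02,0,.04],mid(q0,qr)),(pa,qr))
E
```

```text
ROW [0.0, 0.0, -0.15, 0.0, 0.0, 0.0] rows needed 3.0
ROW [0.054, 0.08, 0.007, -0.358, -0.197, 0.476] rows needed 4.2
ROW [0.06, 0.029, 0.1, -0.359, -0.196, 0.476] rows needed 4.2
```

jog_arm(moves=[[[0,0,0,0,0,0],[0,0,0,0,0,0],[0,0,0,0,0,0],[0,0,0,0,0,0],[0,0,0,0,0,0],[0,0,0,0,0,0],[0,0,-0.01,0,0,0],[0,0,-0.02,0,0,0]]], fingers=0.03)

```text
time_s: 15.7
position: [0.4811, 0.1133, 0.1012]
eef_rot: [0.0, 0.03, 1.0, 0.0]
wrist_force: [0.6, 0.4, -0.2]
finger_gap: 0.03
grip_force: 0.0
```

jog_arm(moves=[[[0,0,-0.02,0,0,0],[0,0,-0.05,0,0,0],[0,0,-0.08,0,0,0],[0,0,-0.11,0,0,0],[0,0,-0.13,0,0,0],[0,0,-0.13,0,0,0],[0,0,-0.13,0,0,0],[0,0,-0.13,0,0,0]]])

```text
time_s: 16.5
position: [0.4807, 0.1132, 0.2291]
eef_rot: [-0.001, 0.03, 1.0, 0.0]
wrist_force: [0.1, 0.0, 0.3]
finger_gap: 0.0299
grip_force: 0.0
```

jog_arm(moves=[[[0.054,0.08,0.007,-0.358,-0.197,0.476],[0.054,0.08,0.007,-0.358,-0.197,0.476],[0.054,0.08,0.007,-0.358,-0.197,0.476],[0.054,0.08,0.007,-0.358,-0.197,0.476],[0.054,0.08,0.007,-0.358,-0.197,0.476],[0.054,0.08,0.007,-0.358,-0.197,0.476],[0.054,0.08,0.007,-0.358,-0.197,0.476],[0.054,0.08,0.007,-0.358,-0.197,0.476]]], fingers=0.044)

```text
time_s: 17.3
position: [0.4325, 0.1965, 0.2235]
eef_rot: [0.102, 0.262, 0.944, 0.173]
wrist_force: [-0.5, -0.6, 0.2]
finger_gap: 0.0439
grip_force: 0.0
```

jog_arm(moves=[[[0.06,0.029,0.1,-0.359,-0.196,0.476],[0.06,0.029,0.1,-0.359,-0.196,0.476],[0.06,0.029,0.1,-0.359,-0.196,0.476],[0.06,0.029,0.1,-0.359,-0.196,0.476],[0.06,0.029,0.1,-0.359,-0.196,0.476],[0.06,0.029,0.1,-0.359,-0.196,0.476],[0.06,0.029,0.1,-0.359,-0.196,0.476],[0.06,0.029,0.1,-0.359,-0.196,0.476]]])

```text
time_s: 18.1
position: [0.4417, 0.2925, 0.1366]
eef_rot: [0.192, 0.471, 0.798, 0.324]
wrist_force: [0.5, -0.5, 0.6]
finger_gap: 0.0441
grip_force: 0.0
```

```bash
cat >> h.py <<'E'
def topedge(im,K,M,name,roi=None,d=.061):
    "lid's top edge in tool y and tool x (d ahead of TCP), from its colour mask"
    c=optics.read_camera("wrist"); m=np.array(c["mount"])
    q=mask(im,name,roi).astype(float); print(name,q.astype(int).tolist())
    v=(m[:3,:3]@np.linalg.inv(K)@np.c_[q,np.ones(len(q))].T).T
    t=m[:3,3]+v*((d-m[2,3])/v[:,2])[:,None]; print("tool x,y mm",(t[:,:2]*1e3).round(1).tolist())
E
python3 - <<'E'
from h import *
check()
im,K,M=cam("wrist"); topedge(im,K,M,"green",(200,60,420,330))
E
```

```text
t 18.1 err mm [18.5 14.  -0.5] rot [ 0.0136 -0.0031 -0.0001] gap 0.0441 F [ 0.5 -0.5  0.6]
green [[305, 138], [303, 290], [290, 293], [286, 163], [298, 139]]
tool x,y mm [[53.0, -7.1], [-54.1, -9.5], [-56.5, -18.8], [37.3, -19.3], [52.4, -11.5]]
```

```bash
python3 - <<'E'
from h import *
s=telemetry.sense(); print(s["joints"].round(2),s["qd"].round(3),s["position"],cmd()[0],lid_tcp([.4979,.3198],.505,.1,-.003)[0], (Rq(s["eef_rot"]).inv()*rack_rot(.505)).as_rotvec())
E
```

```text
[ 0.54 -0.85  2.28 -0.03  0.94  0.04] [ 0.001 -0.006  0.005 -0.003 -0.004  0.003] [0.44177465 0.29228506 0.13660971] [0.423227   0.27853099 0.13709912] [0.42302014 0.27840547 0.13731728] [-0.01310577  0.00304875 -0.00075538]
```

Joint 2 stopped at its limit, so the 100 mm stand-off is out of reach here; I take a 60 mm one from the pose actually reached.

```bash
python3 - <<'E'
from h import *
s=telemetry.sense(); setcmd(np.array(s["position"]),Rq(s["eef_rot"]))
plan(lid_tcp([.4979,.3198],.505,.06,0))
E
```

```text
ROW [-0.003, -0.013, 0.023, -0.013, 0.003, -0.001] rows needed 0.5
```

jog_arm(moves=[[[-0.001,-0.004,0.006,-0.004,0.001,0],[-0.002,-0.008,0.014,-0.008,0.002,-0.001],[-0.003,-0.013,0.023,-0.013,0.003,-0.001],[-0.003,-0.013,0.023,-0.013,0.003,-0.001],[-0.003,-0.013,0.023,-0.013,0.003,-0.001],[-0.003,-0.013,0.023,-0.013,0.003,-0.001],[-0.003,-0.013,0.023,-0.013,0.003,-0.001],[-0.003,-0.013,0.023,-0.013,0.003,-0.001]]])

```text
time_s: 19.0
position: [0.4487, 0.2933, 0.1109]
eef_rot: [0.194, 0.469, 0.796, 0.33]
wrist_force: [-1.1, 0.3, -0.0]
finger_gap: 0.0443
grip_force: 0.0
```

```bash
python3 - <<'E'
from h import *
check(); print(telemetry.sense()["joints"].round(2))
im,K,M=cam("wrist"); topedge(im,K,M,"green",(200,60,420,330),.021)
cv2.imwrite("pics/w6.png",im)
E
```

```text
t 19.0 err mm [-0.4  0.5 -0.2] rot [-0.0004  0.0007 -0.0003] gap 0.0443 F [-1.1  0.3 -0. ]
[ 0.52 -0.84  2.32 -0.02  0.87  0.02]
green [[319, 139], [324, 181], [323, 307], [310, 311], [307, 162], [311, 140]]
tool x,y mm [[57.6, 1.3], [35.6, 4.0], [-41.1, 3.9], [-43.9, -3.8], [45.7, -4.9], [57.1, -2.8]]
```

View pics/w6.png

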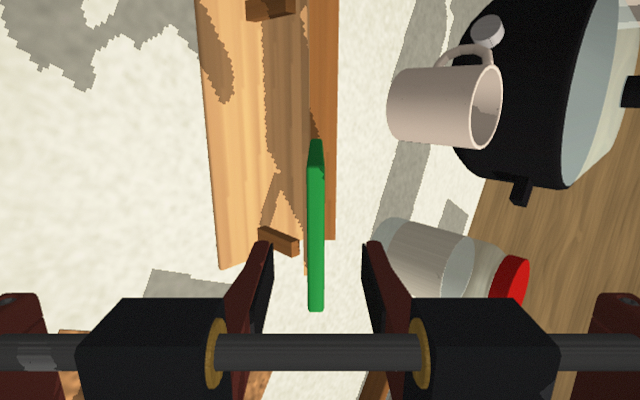

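The green lid is centred between the fingers (columns 307–324), spanning tool x −43…+46 mm. Gripping it.

jog_arm(moves=[[[0,0,0.02,0,0,0],[0,0,0.04,0,0,0],[0,0,0.06,0,0,0],[0,0,0.06,0,0,0],[0,0,0.06,0,0,0],[0,0,0.06,0,0,0],[0,0,0.06,0,0,0],[0,0,0.06,0,0,0]]])

```text
time_s: 19.9
position: [0.4858, 0.3139, 0.069]
eef_rot: [0.195, 0.469, 0.796, 0.33]
wrist_force: [1.0, -0.4, 0.3]
finger_gap: 0.0443
grip_force: 0.0
```

jog_arm(moves=[[[0,0,0,0,0,0],[0,0,0,0,0,0],[0,0,0,0,0,0],[0,0,0,0,0,0],[0,0,0,0,0,0],[0,0,0,0,0,0],[0,0,0,0,0,0],[0,0,0,0,0,0]]], fingers=0.0)

```text
time_s: 20.7
position: [0.4857, 0.3137, 0.0677]
eef_rot: [0.194, 0.469, 0.796, 0.329]
wrist_force: [-0.1, -0.3, -0.2]
finger_gap: 0.0097
grip_force: 30.0
```

jog_arm(moves=[[[0,0.001,-0.01,0,0,0],[0,0.003,-0.025,0,0,0],[0,0.005,-0.04,0,0,0],[0,0.02,-0.055,0,0,0],[0,0.035,-0.07,0,0,0],[0,0.055,-0.09,0,0,0],[0,0.065,-0.1,0,0,0],[0,0.065,-0.1,0,0,0]]])

```text
time_s: 21.5
position: [0.4648, 0.3022, 0.1876]
eef_rot: [0.195, 0.469, 0.795, 0.331]
wrist_force: [-0.2, 0.3, -0.8]
finger_gap: 0.0102
grip_force: 30.0
```

```bash
python3 - <<'E'
from h import *
moved(0,0,.06); moved(0,.065,-.1); check()
S=[.4752,.0305,-.06]
p0,q0=cmd(); t=loc(S,-.03,.042,.24); q=down(S[2])
plan(((p0+t)/2+[-.01,.01,.03],mid(q0,q)),(t,q))
E
```

```text
t 21.5 err mm [0.2 0.7 2.3] rot [-0.0039  0.0006 -0.0002] gap 0.0102 F [-0.2  0.3 -0.8]
ROW [-0.082, -0.006, -0.087, 0.358, 0.197, -0.476] rows needed 4.2
ROW [-0.066, -0.1, -0.031, 0.358, 0.197, -0.476] rows needed 4.2
```

jog_arm(moves=[[[-0.014,-0.001,-0.02,0.06,0.033,-0.08],[-0.028,-0.002,-0.036,0.12,0.066,-0.16],[-0.042,-0.003,-0.052,0.18,0.099,-0.24],[-0.056,-0.004,-0.064,0.24,0.132,-0.32],[-0.07,-0.005,-0.076,0.3,0.165,-0.4],[-0.082,-0.006,-0.087,0.358,0.197,-0.476],[-0.082,-0.006,-0.087,0.358,0.197,-0.476],[-0.082,-0.006,-0.087,0.358,0.197,-0.476]]])

```text
time_s: 22.3
position: [0.4465, 0.1983, 0.24]
eef_rot: [0.101, 0.264, 0.944, 0.173]
wrist_force: [0.6, -0.1, -1.5]
finger_gap: 0.0098
grip_force: 30.0
```

jog_arm(moves=[[[-0.011,-0.017,-0.005,0.06,0.033,-0.08],[-0.022,-0.033,-0.01,0.12,0.066,-0.16],[-0.033,-0.05,-0.015,0.18,0.099,-0.24],[-0.044,-0.067,-0.021,0.24,0.132,-0.32],[-0.055,-0.083,-0.026,0.3,0.165,-0.4],[-0.066,-0.1,-0.031,0.358,0.197,-0.476],[-0.066,-0.1,-0.031,0.358,0.197,-0.476],[-0.066,-0.1,-0.031,0.358,0.197,-0.476]]])

```text
time_s: 23.1
position: [0.4468, 0.0756, 0.2378]
eef_rot: [-0.0, 0.031, 1.0, 0.001]
wrist_force: [0.0, -0.4, -0.8]
finger_gap: 0.0098
grip_force: 30.0
```

```bash
cat >> h.py <<'E'
def slots(im,K,M,S,x=-.045,z=.06):
    "sorter y error (mm) from the dividers' left edges at one row; prints raw edges to compare"
    out=[]
    for y in(-75.5,-33.5,8.5,50.5):
        u,v=proj(loc(S,x,y/1e3,z),K,M)[0]; row=im[int(round(v)),:,2].astype(int)
        a=int(u)-14; g=np.diff(row[a:a+28]); k=int(np.argmax(g)); w=g[max(k-1,0):k+2].clip(0)
        uu=a+(w@np.arange(max(k-1,0),max(k-1,0)+len(w)))/w.sum()+1
        sc=proj(loc(S,x,y/1e3+.01,z),K,M)[0][0]-u; out.append((round(u,1),round(uu,1),int(g[k]),round((uu-u)/sc*10,1)))
    return out
E
python3 - <<'E'
from h import *
check()
S=[.4752,.0305,-.06]
d=np.load("w4.npz"); print("ref",[slots(d["im"],d["K"],d["M"],S,x) for x in(-.045,.03)])
im,K,M=cam("wrist"); np.savez("w7.npz",im=im,K=K,M=M); cv2.imwrite("pics/w7.png",im)
print([slots(im,K,M,S,x) for x in(-.045,.03)])
m,c=blue(im); print(cv2.approxPolyDP(cv2.convexHull(c),4,True)[:,0].tolist(), proj([loc(S,a,b,.06) for a,b in [(-.064,-.1045),(-.064,.1045),(.064,.1045),(.064,-.1045)]],K,M).round(1).tolist())
E
```

```text
t 23.1 err mm [-0.7  1.5 -2. ] rot [-0.0018  0.0007  0.0014] gap 0.0098 F [ 0.  -0.4 -0.8]
ref [[(np.float64(148.8), np.float64(150.0), 103, np.float64(1.1)), (np.float64(192.3), np.float64(193.5), 70, np.float64(1.2)), (np.float64(235.7), np.float64(236.5), 80, np.float64(0.7)), (np.float64(279.2), np.float64(279.5), 76, np.float64(0.3))], [(np.float64(159.1), np.float64(160.8), 99, np.float64(1.8)), (np.float64(199.9), np.float64(201.6), 80, np.float64(1.7)), (np.float64(240.7), np.float64(241.9), 78, np.float64(1.2)), (np.float64(281.5), np.float64(282.5), 77, np.float64(1.0))]]
[[(np.float64(194.0), np.float64(195.0), 103, np.float64(1.0)), (np.float64(237.5), np.float64(238.3), 77, np.float64(0.8)), (np.float64(281.0), np.float64(281.3), 79, np.float64(0.3)), (np.float64(324.5), np.float64(326.3), 118, np.float64(1.7))], [(np.float64(201.5), np.float64(203.1), 105, np.float64(1.6)), (np.float64(242.4), np.float64(243.5), 81, np.float64(1.2)), (np.float64(283.2), np.float64(284.3), 78, np.float64(1.1)), (np.float64(324.0), np.float64(330.7), 100, np.float64(6.9))]]
[[380, 144], [374, 262], [179, 264], [163, 145], [183, 138], [368, 136]] [[161.4, 142.9], [381.4, 142.9], [374.9, 264.3], [177.1, 264.4]]
```

Sorter unmoved (divider readings equal the reference). Inserting the green lid at +42.

```bash
python3 - <<'E'
from h import *
S=[.4752,.0305,-.06]; q=down(S[2])
plan((loc(S,0,.042,.152)+[0,-.0008,0],q),(loc(S,0,.042,.0815)+[0,-.0006,0],q)); 
E
```

```text
ROW [-0.03, -0.001, 0.088, 0.0, 0.001, 0.0] rows needed 1.9
ROW [0.0, 0.0, 0.07, 0.0, 0.0, 0.0] rows needed 1.4
```

jog_arm(moves=[[[-0.015,-0.001,0,0,0.001,0],[-0.03,-0.001,0.02,0,0.001,0],[-0.03,-0.001,0.04,0,0.001,0],[-0.03,-0.001,0.06,0,0.001,0],[-0.03,-0.001,0.075,0,0.001,0],[-0.03,-0.001,0.088,0,0.001,0],[-0.03,-0.001,0.088,0,0.001,0],[-0.03,-0.001,0.088,0,0.001,0]]])

```text
time_s: 23.95
position: [0.4771, 0.0719, 0.1515]
eef_rot: [-0.0, 0.03, 1.0, 0.0]
wrist_force: [-0.4, 0.1, -1.2]
finger_gap: 0.0102
grip_force: 30.0
```

```bash
python3 - <<'E'
from h import *
S=[.4752,.0305,-.06]
print((np.array(telemetry.sense()["position"])-loc(S,0,.042,.152)).round(4))
E
```

```text
[-0.0007 -0.0005 -0.0005]
```

jog_arm(moves=[[[0,0,0.012,0,0,0],[0,0,0.024,0,0,0],[0,0,0.036,0,0,0],[0,0,0.048,0,0,0],[0,0,0.06,0,0,0],[0,0,0.066,0,0,0],[0,0,0.07,0,0,0],[0,0,0.07,0,0,0]]])

```text
time_s: 24.75
position: [0.4768, 0.0717, 0.0804]
eef_rot: [-0.001, 0.03, 1.0, 0.0]
wrist_force: [0.5, -0.5, -0.7]
finger_gap: 0.0098
grip_force: 30.0
```

```bash
python3 - <<'E'
from h import *
p,q=cmd(); plan((p+[0,0,.02],q)); p,q=cmd(); plan((p+[0,0,.13],q)); plan(([.39,-.14,.32],down(0)))
E
```

```text
ROW [0.0, 0.0, -0.02, 0.0, 0.0, 0.0] rows needed 0.4
ROW [0.0, 0.0, -0.13, 0.0, 0.0, 0.0] rows needed 2.6
ROW [0.075, -0.216, -0.088, 0.0, 0.0, -0.06] rows needed 4.9
```

jog_arm(moves=[[[0,0,0,0,0,0],[0,0,0,0,0,0],[0,0,0,0,0,0],[0,0,0,0,0,0],[0,0,0,0,0,0],[0,0,0,0,0,0],[0,0,-0.01,0,0,0],[0,0,-0.02,0,0,0]]], fingers=0.03)

```text
time_s: 25.55
position: [0.4769, 0.0717, 0.1016]
eef_rot: [-0.001, 0.03, 1.0, 0.0]
wrist_force: [0.2, 0.5, -0.4]
finger_gap: 0.0299
grip_force: 0.0
```

jog_arm(moves=[[[0,0,-0.02,0,0,0],[0,0,-0.05,0,0,0],[0,0,-0.08,0,0,0],[0,0,-0.11,0,0,0],[0,0,-0.13,0,0,0],[0,0,-0.13,0,0,0],[0,0,-0.13,0,0,0],[0,0,-0.13,0,0,0]]])

```text
time_s: 26.35
position: [0.4767, 0.0716, 0.2295]
eef_rot: [-0.002, 0.03, 1.0, 0.0]
wrist_force: [-0.2, 0.0, -0.0]
finger_gap: 0.0303
grip_force: 0.0
```

jog_arm(moves=[[[0.075,-0.216,-0.088,0,0,-0.06],[0.075,-0.216,-0.088,0,0,-0.06],[0.075,-0.216,-0.088,0,0,-0.06],[0.075,-0.216,-0.088,0,0,-0.06],[0.075,-0.216,-0.088,0,0,-0.06],[0.075,-0.216,-0.088,0,0,-0.06],[0.075,-0.216,-0.088,0,0,-0.06],[0.075,-0.216,-0.088,0,0,-0.06]]], fingers=0.044)

```text
time_s: 27.15
position: [0.3897, -0.1387, 0.3175]
eef_rot: [-0.001, -0.001, 1.0, 0.001]
wrist_force: [0.1, 0.3, -0.7]
finger_gap: 0.0438
grip_force: 0.0
```

```bash
python3 - <<'E'
from h import *
check()
im,K,M=cam("wrist"); cv2.imwrite("pics/w8.png",im); np.savez("w8.npz",im=im,K=K,M=M)
for n in("orange","yellow"): print(n,mask(im,n,(0,60,330,300)).tolist())
E
```

```text
t 27.15 err mm [-0.   1.1 -2.3] rot [-0.0015  0.0025 -0.0015] gap 0.0438 F [ 0.1  0.3 -0.7]
orange [[152, 235], [156, 233], [216, 275], [197, 289], [146, 256]]
yellow [[79, 180], [147, 227], [139, 250], [83, 213], [74, 185]]
```

View pics/w8.png

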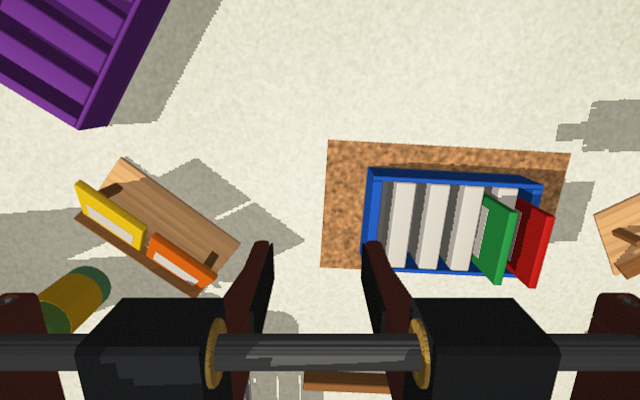

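Green and red lids stand in the right slots; yellow top edge runs (79,180)–(147,227), orange (152,234)–(216,274); purple decoy's nearest corner is about (80,130)/(110,122).

```bash
python3 - <<'E'
from h import *
d=np.load("w8.npz"); im,K,M=d["im"],d["K"],d["M"]
a=onplane([(79,180),(147,227)],K,M,.0914)[:,:2];b=onplane([(152,234),(216,274.5)],K,M,.0914)[:,:2]
L=np.array([[-.0424,.097],[-.0424,.007],[-.0424,-.007],[-.0424,-.097]])[::-1]
w=np.r_[a,b]; L=np.array([[-.0424,-.097],[-.0424,-.007],[-.0424,.007],[-.0424,.097]])
print(w.round(4).tolist(),np.linalg.norm(a[1]-a[0]),np.linalg.norm(b[1]-b[0]))
t,y,e=pose2(L,w); print("rackR",t,y,e)
for s_,n in((-.052,"yellow"),(.052,"orange")): print(n,loc([*t,y],0,s_,0).round(4))
P=onplane([(80,130),(110,122),(40,0),(130,0)],K,M,.06)[:,:2]-t; c,s=np.cos(y),np.sin(y); print("purple in rack frame",(P@np.array([[c,-s],[s,c]])).round(3).tolist())
S=[.4752,.0305,-.06]; print(slots(im,K,M,S)[:3])
E
```

```text
[[0.405, -0.4051], [0.4612, -0.3368], [0.47, -0.3322], [0.5229, -0.2614]] 0.08838385661878073 0.08838504140758327
rackR [ 0.49750518 -0.36079903] -0.6886976593897706 0.004258134465139326
yellow [ 0.4645 -0.4009  0.    ]
orange [ 0.5306 -0.3207  0.    ]
purple in rack frame [[-0.078, -0.133], [-0.108, -0.11], [-0.171, -0.23], [-0.232, -0.158]]
[(np.float64(395.9), np.float64(392.6), 54, np.float64(-4.1)), (np.float64(430.0), np.float64(425.6), 57, np.float64(-5.4)), (np.float64(463.9), np.float64(457.6), 54, np.float64(-7.9))]
```

```bash
python3 - <<'E'
from h import *
y=-.689; c=[.4645,-.4009]
pa,q=lid_tcp(c,y,.09)
plan(([.395,-.22,.30],down(-1.13)),([.39,-.30,.27],down(-2.26)),(pa,q))
E
```

```text
ROW [-0.005, -0.08, 0.02, 0.0, 0.0, 1.13] rows needed 7.5
ROW [-0.071, -0.039, 0.03, 0.0, 0.0, 1.13] rows needed 7.5
ROW [-0.03, 0.045, 0.137, -0.786, 0.0, 0.0] rows needed 5.2
```

jog_arm(moves=[[[0,-0.01,0,0,0,0.145],[-0.001,-0.02,0.005,0,0,0.29],[-0.002,-0.03,0.01,0,0,0.435],[-0.003,-0.04,0.015,0,0,0.58],[-0.004,-0.05,0.02,0,0,0.725],[-0.005,-0.06,0.02,0,0,0.87],[-0.005,-0.07,0.02,0,0,1.01],[-0.005,-0.08,0.02,0,0,1.13]]])

```text
time_s: 28.0
position: [0.3953, -0.2183, 0.2978]
eef_rot: [-0.001, 0.536, 0.844, 0.0]
wrist_force: [-0.4, -0.3, 1.1]
finger_gap: 0.044
grip_force: 0.0
```

jog_arm(moves=[[[-0.009,-0.005,0.005,0,0,0.145],[-0.018,-0.01,0.01,0,0,0.29],[-0.027,-0.015,0.015,0,0,0.435],[-0.036,-0.02,0.02,0,0,0.58],[-0.045,-0.025,0.025,0,0,0.725],[-0.054,-0.03,0.03,0,0,0.87],[-0.063,-0.035,0.03,0,0,1.01],[-0.071,-0.039,0.03,0,0,1.13]]])

```text
time_s: 28.8
position: [0.3905, -0.2992, 0.2675]
eef_rot: [-0.001, 0.905, 0.426, -0.001]
wrist_force: [0.1, 0.3, -1.2]
finger_gap: 0.0441
grip_force: 0.0
```

jog_arm(moves=[[[-0.005,0.008,0.023,-0.14,0,0],[-0.01,0.016,0.046,-0.28,0,0],[-0.015,0.024,0.07,-0.42,0,0],[-0.02,0.032,0.095,-0.56,0,0],[-0.025,0.04,0.12,-0.7,0,0],[-0.03,0.045,0.137,-0.786,0,0],[-0.03,0.045,0.137,-0.786,0,0],[-0.03,0.045,0.137,-0.786,0,0]]])

```text
time_s: 29.6
position: [0.4058, -0.351, 0.132]
eef_rot: [0.345, 0.835, 0.395, 0.163]
wrist_force: [0.5, -0.5, 1.9]
finger_gap: 0.0441
grip_force: 0.0
```

```bash
python3 - <<'E'
from h import *
check(); print(telemetry.sense()["joints"].round(2))
im,K,M=cam("wrist"); topedge(im,K,M,"yellow",(200,60,420,330),.051); topedge(im,K,M,"orange",(200,20,420,330),.051)
cv2.imwrite("pics/w9.png",im)
E
```

```text
t 29.6 err mm [ 0.4  1.4 -0.7] rot [ 0.0021  0.0017 -0.0013] gap 0.0441 F [ 0.5 -0.5  1.9]
[-0.85 -0.84  2.29  0.15  0.93 -0.21]
yellow [[392, 125], [419, 126], [418, 189], [385, 182], [378, 173], [378, 145]]
tool x,y mm [[62.9, 44.4], [62.3, 60.3], [24.1, 62.9], [28.5, 42.3], [34.2, 37.7], [51.2, 36.8]]
orange [[323, 20], [322, 135], [310, 137], [307, 20]]
tool x,y mm [[118.5, 3.7], [57.1, 3.5], [55.9, -3.6], [118.5, -4.9]]
```

View pics/w9.png

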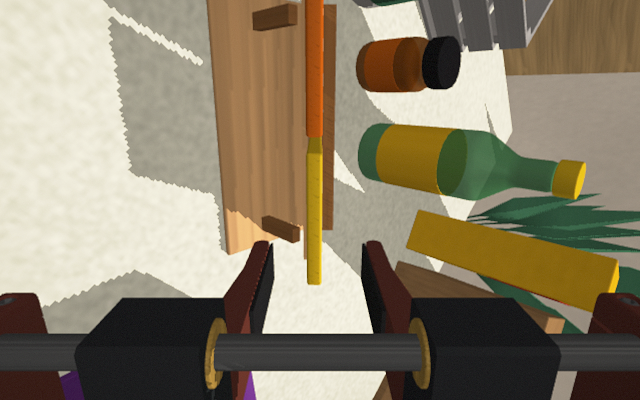

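Yellow top edge centred between the fingers (columns 307–322, rows 137–285). Gripping it.

jog_arm(moves=[[[0,-0.001,0.02,0,0,0],[0,-0.001,0.04,0,0,0],[0,-0.001,0.06,0,0,0],[0,-0.001,0.08,0,0,0],[0,-0.001,0.09,0,0,0],[0,-0.001,0.09,0,0,0],[0,-0.001,0.09,0,0,0],[0,-0.001,0.09,0,0,0]]])

```text
time_s: 30.55
position: [0.4545, -0.3925, 0.0695]
eef_rot: [0.347, 0.835, 0.395, 0.164]
wrist_force: [-0.9, 0.7, -0.1]
finger_gap: 0.0442
grip_force: 0.0
```

jog_arm(moves=[[[0,0,0,0,0,0],[0,0,0,0,0,0],[0,0,0,0,0,0],[0,0,0,0,0,0],[0,0,0,0,0,0],[0,0,0,0,0,0],[0,0,0,0,0,0],[0,0,0,0,0,0]]], fingers=0.0)

```text
time_s: 31.35
position: [0.4537, -0.392, 0.0674]
eef_rot: [0.346, 0.835, 0.395, 0.163]
wrist_force: [-3.2, 2.9, 2.0]
finger_gap: 0.0095
grip_force: 30.0
```

jog_arm(moves=[[[0,0.001,-0.01,0,0,0],[0,0.003,-0.025,0,0,0],[0,0.005,-0.04,0,0,0],[0,0.02,-0.055,0,0,0],[0,0.035,-0.07,0,0,0],[0,0.055,-0.09,0,0,0],[0,0.065,-0.1,0,0,0],[0,0.065,-0.1,0,0,0]]])

```text
time_s: 32.15
position: [0.4354, -0.377, 0.1874]
eef_rot: [0.348, 0.835, 0.394, 0.164]
wrist_force: [-0.2, -0.0, -0.5]
finger_gap: 0.0096
grip_force: 30.0
```

```bash
python3 - <<'E'
from h import *
moved(0,-.001,.09); moved(0,.065,-.1); check()
S=[.4752,.0305,-.06]
plan(([.43,-.33,.25],down(-2.26)),([.44,-.2,.25],down(-1.13)),(loc(S,-.03,-.084,.24),down(S[2])))
E
```

```text
t 32.15 err mm [ 0.5 -0.3  2.4] rot [-0.0041 -0.0002 -0.001 ] gap 0.0096 F [-0.2 -0.  -0.5]
ROW [0.033, 0.022, -0.07, 0.786, 0.0, 0.0] rows needed 5.2
ROW [0.107, -0.074, 0.0, 0.0, 0.0, -1.13] rows needed 7.5
ROW [0.134, 0.063, 0.01, 0.0, 0.0, -1.07] rows needed 7.1
```

jog_arm(moves=[[[0.005,0.004,-0.012,0.13,0,0],[0.011,0.008,-0.024,0.26,0,0],[0.017,0.012,-0.036,0.39,0,0],[0.023,0.016,-0.048,0.53,0,0],[0.029,0.02,-0.06,0.66,0,0],[0.033,0.022,-0.07,0.786,0,0],[0.033,0.022,-0.07,0.786,0,0],[0.033,0.022,-0.07,0.786,0,0]]])

```text
time_s: 32.95
position: [0.4299, -0.3296, 0.2465]
eef_rot: [-0.001, 0.904, 0.427, -0.001]
wrist_force: [-1.7, -0.5, -0.4]
finger_gap: 0.0098
grip_force: 30.0
```

jog_arm(moves=[[[0.013,-0.009,0,0,0,-0.145],[0.026,-0.018,0,0,0,-0.29],[0.039,-0.027,0,0,0,-0.435],[0.052,-0.036,0,0,0,-0.58],[0.065,-0.045,0,0,0,-0.725],[0.08,-0.055,0,0,0,-0.87],[0.094,-0.065,0,0,0,-1.01],[0.107,-0.074,0,0,0,-1.13]]])

```text
time_s: 33.75
position: [0.4394, -0.1986, 0.249]
eef_rot: [0.001, 0.533, 0.846, 0.0]
wrist_force: [-0.7, -0.3, -1.9]
finger_gap: 0.0096
grip_force: 30.0
```

jog_arm(moves=[[[0.018,0.008,0.001,0,0,-0.145],[0.036,0.017,0.002,0,0,-0.29],[0.054,0.025,0.004,0,0,-0.435],[0.072,0.034,0.005,0,0,-0.58],[0.09,0.042,0.006,0,0,-0.725],[0.108,0.051,0.008,0,0,-0.87],[0.126,0.059,0.009,0,0,-1],[0.134,0.063,0.01,0,0,-1.07]]])

```text
time_s: 34.55
position: [0.439, -0.0502, 0.2388]
eef_rot: [0.002, 0.027, 1.0, 0.0]
wrist_force: [-0.0, 0.8, -0.7]
finger_gap: 0.0097
grip_force: 30.0
```

```bash
python3 - <<'E'
from h import *
S=[.4752,.0305,-.06]
check()
im,K,M=cam("wrist"); np.savez("w10.npz",im=im,K=K,M=M); cv2.imwrite("pics/w10.png",im)
print([slots(im,K,M,S,x) for x in(-.045,.03)])
m,c=blue(im); print(cv2.approxPolyDP(cv2.convexHull(c),4,True)[:,0].tolist(), proj([loc(S,a,b,.06) for a,b in [(-.064,-.1045),(-.064,.1045),(.064,.1045),(.064,-.1045)]],K,M).round(1).tolist())
E
```

```text
t 34.55 err mm [-1.3  1.7 -1.3] rot [-0.     -0.0036 -0.0063] gap 0.0097 F [-0.   0.8 -0.7]
[[(np.float64(325.0), np.float64(326.9), 72, np.float64(1.9)), (np.float64(368.3), np.float64(365.6), 55, np.float64(-2.7)), (np.float64(411.6), np.float64(406.6), 57, np.float64(-4.9)), (np.float64(454.9), np.float64(448.0), 24, np.float64(-6.7))], [(np.float64(323.9), np.float64(331.1), 55, np.float64(7.4)), (np.float64(364.6), np.float64(362.6), 51, np.float64(-2.1)), (np.float64(405.3), np.float64(401.6), 55, np.float64(-3.8)), (np.float64(445.9), np.float64(455.6), 11, np.float64(10.1))]]
[[511, 144], [507, 172], [297, 240], [298, 137], [486, 137]] [[294.8, 142.3], [513.9, 144.0], [492.9, 264.7], [296.2, 263.3]]
```

View pics/w10.png

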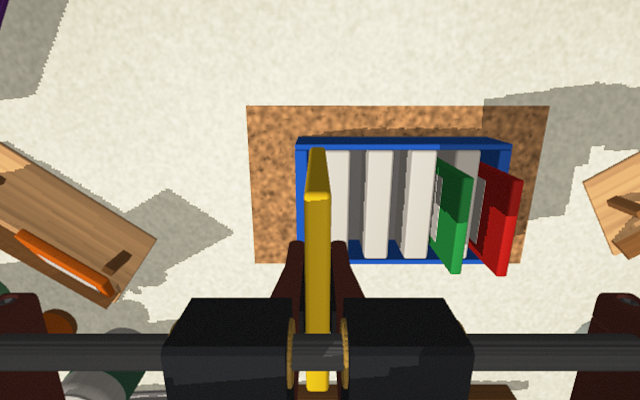

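Sorter is where it was (rim columns 296–511 centred on the predicted 404); yellow lid hangs over the leftmost slot. Inserting at −84.

```bash
python3 - <<'E'
from h import *
S=[.4752,.0305,-.06]; q=down(S[2])
plan((loc(S,0,-.084,.152)+[.0005,-.0006,.0],q),(loc(S,0,-.084,.0815)+[.0005,-.0006,0],q)); 
E
```

```text
ROW [-0.03, 0.0, 0.088, 0.0, 0.0, 0.0] rows needed 1.9
ROW [0.0, 0.0, 0.071, 0.0, 0.0, 0.0] rows needed 1.4
```

jog_arm(moves=[[[-0.015,0,0,0,0,0],[-0.03,0,0.02,0,0,0],[-0.03,0,0.04,0,0,0],[-0.03,0,0.06,0,0,0],[-0.03,0,0.075,0,0,0],[-0.03,0,0.088,0,0,0],[-0.03,0,0.088,0,0,0],[-0.03,0,0.088,0,0,0]]])

```text
time_s: 35.4
position: [0.4698, -0.0534, 0.1518]
eef_rot: [0.0, 0.03, 1.0, 0.0]
wrist_force: [-1.4, 0.7, -1.2]
finger_gap: 0.0095
grip_force: 30.0
```

```bash
python3 - <<'E'
from h import *
S=[.4752,.0305,-.06]; s=telemetry.sense()
print((np.array(s["position"])-loc(S,0,-.084,.152)).round(4),(down(-.06).inv()*Rq(s["eef_rot"])).as_rotvec().round(4))
im,K,M=cam("wrist"); 
for x in(-.03,-.05): 
    u,v=proj(loc(S,x,-.084,.06),K,M)[0]; row=im[int(v),:,:].astype(int); print(round(u,1),int(v),row[int(u)-35:int(u)+40:3].tolist())
E
```

```text
[-0.0003 -0.0001 -0.0002] [-0.0001 -0.0002 -0.0005]
317.7 164 [[94, 148, 207], [78, 126, 179], [80, 126, 174], [199, 94, 31], [199, 95, 38], [197, 96, 35], [196, 95, 37], [193, 94, 38], [82, 37, 10], [15, 117, 149], [8, 81, 102], [15, 84, 105], [13, 84, 105], [12, 82, 103], [17, 84, 104], [57, 81, 91], [207, 221, 227], [208, 222, 228], [208, 221, 227], [206, 220, 226], [207, 220, 227], [189, 203, 213], [135, 144, 151], [137, 146, 152], [136, 148, 153]]
317.8 136 [[86, 138, 191], [81, 127, 180], [140, 97, 106], [199, 96, 36], [200, 97, 38], [200, 98, 41], [196, 96, 36], [188, 92, 38], [82, 41, 20], [87, 88, 92], [87, 90, 94], [88, 90, 93], [88, 90, 93], [87, 90, 93], [87, 88, 92], [80, 82, 85], [200, 216, 224], [209, 222, 227], [207, 221, 226], [208, 221, 228], [208, 221, 227], [205, 220, 227], [190, 204, 213], [130, 139, 146], [134, 145, 152]]
```

Slot spans columns 306–330, lid 309–327: centred. Insert, release, rise, and go to the orange lid.

jog_arm(moves=[[[0,0,0.012,0,0,0],[0,0,0.024,0,0,0],[0,0,0.036,0,0,0],[0,0,0.048,0,0,0],[0,0,0.06,0,0,0],[0,0,0.066,0,0,0],[0,0,0.071,0,0,0],[0,0,0.071,0,0,0]]])

```text
time_s: 36.25
position: [0.4695, -0.0532, 0.0796]
eef_rot: [-0.001, 0.03, 1.0, 0.0]
wrist_force: [-0.5, -0.2, -1.6]
finger_gap: 0.01
grip_force: 30.0
```

jog_arm(moves=[[[0,0,0,0,0,0],[0,0,0,0,0,0],[0,0,0,0,0,0],[0,0,0,0,0,0],[0,0,0,0,0,0],[0,0,0,0,0,0],[0,0,-0.01,0,0,0],[0,0,-0.02,0,0,0]]], fingers=0.03)

```text
time_s: 37.05
position: [0.4697, -0.0532, 0.101]
eef_rot: [-0.001, 0.03, 1.0, 0.0]
wrist_force: [0.5, 1.1, -0.7]
finger_gap: 0.0303
grip_force: 0.0
```

```bash
python3 - <<'E'
from h import *
moved(0,0,-.02); check(); p,q=cmd(); plan((p+[0,0,.13],q))
y=-.689; c=[.5306,-.3207]
pa,q=lid_tcp(c,y,.08)
plan(([.42,-.13,.27],down(-1.13)),([.44,-.22,.25],down(-2.26)),(pa,q))
E
```

```text
t 37.05 err mm [-0.5  0.4 -0.2] rot [-0.0001  0.0008 -0.0006] gap 0.0303 F [ 0.5  1.1 -0.7]
ROW [0.0, 0.0, -0.13, 0.0, 0.0, 0.0] rows needed 2.6
ROW [0.046, -0.079, -0.039, 0.0, 0.0, 1.07] rows needed 7.1
ROW [-0.09, -0.02, 0.02, 0.0, 0.0, 1.13] rows needed 7.5
ROW [-0.02, 0.065, 0.125, -0.786, 0.0, 0.0] rows needed 5.2
```

jog_arm(moves=[[[0,0,-0.02,0,0,0],[0,0,-0.05,0,0,0],[0,0,-0.08,0,0,0],[0,0,-0.11,0,0,0],[0,0,-0.13,0,0,0],[0,0,-0.13,0,0,0],[0,0,-0.13,0,0,0],[0,0,-0.13,0,0,0]]])

```text
time_s: 37.85
position: [0.4695, -0.0532, 0.2288]
eef_rot: [-0.002, 0.03, 1.0, 0.0]
wrist_force: [0.5, 0.1, -0.7]
finger_gap: 0.0301
grip_force: 0.0
```

jog_arm(moves=[[[0.006,-0.01,-0.005,0,0,0.14],[0.012,-0.02,-0.01,0,0,0.28],[0.018,-0.03,-0.015,0,0,0.42],[0.024,-0.04,-0.02,0,0,0.56],[0.03,-0.05,-0.025,0,0,0.7],[0.036,-0.06,-0.03,0,0,0.84],[0.042,-0.07,-0.035,0,0,0.98],[0.046,-0.079,-0.039,0,0,1.07]]])

```text
time_s: 38.65
position: [0.4187, -0.1297, 0.268]
eef_rot: [-0.002, 0.537, 0.843, -0.0]
wrist_force: [-0.2, -0.1, 0.2]
finger_gap: 0.0302
grip_force: 0.0
```

jog_arm(moves=[[[-0.011,-0.002,0.002,0,0,0.145],[-0.022,-0.005,0.005,0,0,0.29],[-0.034,-0.007,0.007,0,0,0.435],[-0.046,-0.01,0.01,0,0,0.58],[-0.057,-0.012,0.012,0,0,0.725],[-0.068,-0.015,0.015,0,0,0.87],[-0.08,-0.018,0.018,0,0,1.01],[-0.09,-0.02,0.02,0,0,1.13]]], fingers=0.044)

```text
time_s: 39.45
position: [0.4393, -0.2197, 0.2472]
eef_rot: [-0.002, 0.905, 0.424, -0.001]
wrist_force: [0.0, 0.8, -0.9]
finger_gap: 0.0435
grip_force: 0.0
```

jog_arm(moves=[[[-0.003,0.011,0.02,-0.14,0,0],[-0.006,0.022,0.042,-0.28,0,0],[-0.01,0.034,0.065,-0.42,0,0],[-0.014,0.046,0.088,-0.56,0,0],[-0.018,0.058,0.11,-0.7,0,0],[-0.02,0.065,0.125,-0.786,0,0],[-0.02,0.065,0.125,-0.786,0,0],[-0.02,0.065,0.125,-0.786,0,0]]])

```text
time_s: 40.25
position: [0.4767, -0.2757, 0.1235]
eef_rot: [0.345, 0.836, 0.395, 0.163]
wrist_force: [0.5, 0.6, 0.5]
finger_gap: 0.0437
grip_force: 0.0
```

```bash
python3 - <<'E'
from h import *
check(); print(telemetry.sense()["joints"].round(2))
im,K,M=cam("wrist"); topedge(im,K,M,"orange",(280,100,360,330),.041)
cv2.imwrite("pics/w11.png",im)
E
```

```text
t 40.25 err mm [-0.7  0.7 -1.6] rot [ 0.0033  0.0001 -0.0009] gap 0.0437 F [0.5 0.6 0.5]
[-0.5  -0.76  2.26 -0.17  0.88  0.24]
orange [[321, 139], [323, 297], [312, 298], [309, 164]]
tool x,y mm [[56.0, 2.8], [-45.8, 4.5], [-46.6, -2.7], [41.7, -4.1]]
```

jog_arm(moves=[[[0,0,0.02,0,0,0],[0,0,0.04,0,0,0],[0,0,0.06,0,0,0],[0,0,0.07,0,0,0],[0,0,0.08,0,0,0],[0,0,0.08,0,0,0],[0,0,0.08,0,0,0],[0,0,0.08,0,0,0]]])

```text
time_s: 41.15
position: [0.5215, -0.3124, 0.0695]
eef_rot: [0.347, 0.835, 0.394, 0.164]
wrist_force: [-0.3, 0.8, 0.2]
finger_gap: 0.0441
grip_force: 0.0
```

jog_arm(moves=[[[0,0,0,0,0,0],[0,0,0,0,0,0],[0,0,0,0,0,0],[0,0,0,0,0,0],[0,0,0,0,0,0],[0,0,0,0,0,0],[0,0,0,0,0,0],[0,0,0,0,0,0]]], fingers=0.0)

```text
time_s: 41.95
position: [0.5207, -0.3119, 0.0675]
eef_rot: [0.346, 0.835, 0.395, 0.163]
wrist_force: [-2.5, 1.8, 1.2]
finger_gap: 0.0098
grip_force: 30.0
```

jog_arm(moves=[[[0,0.001,-0.01,0,0,0],[0,0.003,-0.025,0,0,0],[0,0.005,-0.04,0,0,0],[0,0.02,-0.055,0,0,0],[0,0.035,-0.07,0,0,0],[0,0.055,-0.09,0,0,0],[0,0.065,-0.1,0,0,0],[0,0.065,-0.1,0,0,0]]])

```text
time_s: 42.75
position: [0.5026, -0.2968, 0.1877]
eef_rot: [0.348, 0.835, 0.394, 0.164]
wrist_force: [-1.0, 0.1, -0.8]
finger_gap: 0.0099
grip_force: 30.0
```

```bash
python3 - <<'E'
from h import *
moved(0,0,.08); moved(0,.065,-.1); check()
S=[.4752,.0305,-.06]
plan(([.47,-.24,.25],down(-2.26)),([.44,-.14,.25],down(-1.13)),(loc(S,-.03,-.042,.24),down(S[2])))
E
```

```text
t 42.75 err mm [ 0.7 -0.1  2.5] rot [-0.0044  0.0007 -0.    ] gap 0.0099 F [-1.   0.1 -0.8]
ROW [0.023, 0.003, -0.089, 0.786, 0.0, 0.0] rows needed 5.2
ROW [0.059, -0.087, 0.0, 0.0, 0.0, -1.13] rows needed 7.5
ROW [0.116, 0.058, 0.01, 0.0, 0.0, -1.07] rows needed 7.1
```

jog_arm(moves=[[[0.004,0,-0.015,0.13,0,0],[0.008,0.001,-0.03,0.26,0,0],[0.012,0.001,-0.045,0.39,0,0],[0.016,0.002,-0.06,0.53,0,0],[0.02,0.002,-0.075,0.66,0,0],[0.023,0.003,-0.089,0.786,0,0],[0.023,0.003,-0.089,0.786,0,0],[0.023,0.003,-0.089,0.786,0,0]]])

```text
time_s: 43.55
position: [0.4698, -0.2404, 0.2469]
eef_rot: [-0.0, 0.904, 0.427, -0.001]
wrist_force: [-0.4, 0.3, -1.1]
finger_gap: 0.01
grip_force: 30.0
```

jog_arm(moves=[[[0.007,-0.011,0,0,0,-0.145],[0.015,-0.022,0,0,0,-0.29],[0.022,-0.033,0,0,0,-0.435],[0.03,-0.044,0,0,0,-0.58],[0.037,-0.055,0,0,0,-0.725],[0.045,-0.066,0,0,0,-0.87],[0.052,-0.077,0,0,0,-1.01],[0.059,-0.087,0,0,0,-1.13]]])

```text
time_s: 44.35
position: [0.4388, -0.1383, 0.2486]
eef_rot: [0.001, 0.533, 0.846, -0.0]
wrist_force: [0.6, 0.0, -1.7]
finger_gap: 0.0098
grip_force: 30.0
```

jog_arm(moves=[[[0.016,0.008,0.001,0,0,-0.145],[0.032,0.016,0.002,0,0,-0.29],[0.047,0.024,0.004,0,0,-0.435],[0.063,0.031,0.005,0,0,-0.58],[0.079,0.039,0.006,0,0,-0.725],[0.095,0.047,0.008,0,0,-0.87],[0.11,0.055,0.009,0,0,-1],[0.116,0.058,0.01,0,0,-1.07]]])

```text
time_s: 45.15
position: [0.4418, -0.0081, 0.2385]
eef_rot: [0.001, 0.027, 1.0, -0.0]
wrist_force: [-0.0, 0.3, -0.4]
finger_gap: 0.0102
grip_force: 30.0
```

```bash
python3 - <<'E'
from h import *
S=[.4752,.0305,-.06]
check()
im,K,M=cam("wrist"); np.savez("w12.npz",im=im,K=K,M=M); cv2.imwrite("pics/w12.png",im)
m,c=blue(im); print(cv2.approxPolyDP(cv2.convexHull(c),4,True)[:,0].tolist(), proj([loc(S,a,b,.06) for a,b in [(-.064,-.1045),(-.064,.1045),(.064,.1045),(.064,-.1045)]],K,M).round(1).tolist())
E
```

```text
t 45.15 err mm [-1.1  1.6 -1.8] rot [ 0.0003 -0.0029 -0.0066] gap 0.0102 F [-0.   0.3 -0.4]
[[468, 145], [464, 174], [258, 263], [251, 148], [258, 138], [449, 137]] [[250.6, 141.8], [470.0, 143.6], [453.5, 264.5], [256.4, 263.1]]
```

View pics/w12.png

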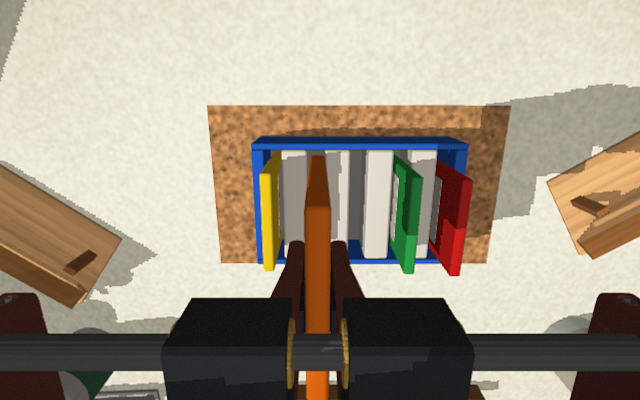

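Sorter unmoved, yellow, green and red standing; orange hangs over the −42 slot. Inserting.

```bash
python3 - <<'E'
from h import *
S=[.4752,.0305,-.06]; q=down(S[2])
plan((loc(S,0,-.042,.152)+[.0005,-.0006,.0],q),(loc(S,0,-.042,.0815)+[.0005,-.0006,0],q)); 
E
```

```text
ROW [-0.03, -0.001, 0.088, 0.0, 0.0, 0.0] rows needed 1.9
ROW [0.0, 0.0, 0.071, 0.0, 0.0, 0.0] rows needed 1.4
```

jog_arm(moves=[[[-0.015,-0.001,0,0,0,0],[-0.03,-0.001,0.02,0,0,0],[-0.03,-0.001,0.04,0,0,0],[-0.03,-0.001,0.06,0,0,0],[-0.03,-0.001,0.075,0,0,0],[-0.03,-0.001,0.088,0,0,0],[-0.03,-0.001,0.088,0,0,0],[-0.03,-0.001,0.088,0,0,0]]])

```text
time_s: 46.0
position: [0.4724, -0.0122, 0.1519]
eef_rot: [0.0, 0.03, 1.0, 0.0]
wrist_force: [-0.3, 0.3, -1.0]
finger_gap: 0.0105
grip_force: 30.0
```

```bash
python3 - <<'E'
from h import *
S=[.4752,.0305,-.06]; s=telemetry.sense()
print((np.array(s["position"])-loc(S,0,-.042,.152)).round(4))
im,K,M=cam("wrist"); 
for x in(-.03,-.04): 
    u,v=proj(loc(S,x,-.042,.06),K,M)[0]; row=im[int(v),:,2].astype(int); print(round(u,1),int(v),[(k,int(row[k])) for k in range(int(u)-32,int(u)+34,2)])
E
```

```text
[-0.0003 -0.0008 -0.0001]
318.7 164 [(286, 151), (288, 149), (290, 150), (292, 152), (294, 151), (296, 151), (298, 152), (300, 152), (302, 152), (304, 143), (306, 114), (308, 103), (310, 135), (312, 93), (314, 94), (316, 96), (318, 94), (320, 94), (322, 95), (324, 92), (326, 96), (328, 88), (330, 97), (332, 130), (334, 148), (336, 150), (338, 150), (340, 152), (342, 152), (344, 153), (346, 151), (348, 151), (350, 153)]
318.8 150 [(286, 151), (288, 151), (290, 151), (292, 150), (294, 151), (296, 150), (298, 153), (300, 152), (302, 151), (304, 141), (306, 110), (308, 96), (310, 92), (312, 92), (314, 92), (316, 93), (318, 93), (320, 92), (322, 93), (324, 92), (326, 93), (328, 90), (330, 91), (332, 129), (334, 146), (336, 151), (338, 149), (340, 152), (342, 152), (344, 151), (346, 153), (348, 152), (350, 153)]
```

Slot at columns 305–332, lid 309–328: centred. Insert, release, rise; then prepare the push (tips at z≈44 mm so the gripper's body clears the lid tops).

jog_arm(moves=[[[0,0,0.012,0,0,0],[0,0,0.024,0,0,0],[0,0,0.036,0,0,0],[0,0,0.048,0,0,0],[0,0,0.06,0,0,0],[0,0,0.066,0,0,0],[0,0,0.071,0,0,0],[0,0,0.071,0,0,0]]])

```text
time_s: 46.85
position: [0.472, -0.0121, 0.0797]
eef_rot: [-0.001, 0.03, 1.0, 0.0]
wrist_force: [1.0, -0.1, -0.2]
finger_gap: 0.01
grip_force: 30.0
```

jog_arm(moves=[[[0,0,0,0,0,0],[0,0,0,0,0,0],[0,0,0,0,0,0],[0,0,0,0,0,0],[0,0,0,0,0,0],[0,0,0,0,0,0],[0,0,-0.01,0,0,0],[0,0,-0.02,0,0,0]]], fingers=0.03)

```text
time_s: 47.65
position: [0.4722, -0.0121, 0.1012]
eef_rot: [-0.001, 0.03, 1.0, 0.0]
wrist_force: [0.2, -0.7, 0.3]
finger_gap: 0.0298
grip_force: 0.0
```

jog_arm(moves=[[[0,0,-0.02,0,0,0],[0,0,-0.05,0,0,0],[0,0,-0.08,0,0,0],[0,0,-0.11,0,0,0],[0,0,-0.13,0,0,0],[0,0,-0.13,0,0,0],[0,0,-0.13,0,0,0],[0,0,-0.13,0,0,0]]])

```text
time_s: 48.45
position: [0.472, -0.0121, 0.229]
eef_rot: [-0.002, 0.03, 1.0, 0.0]
wrist_force: [-0.4, -0.1, 0.4]
finger_gap: 0.0299
grip_force: 0.0
```

```bash
python3 - <<'E'
from h import *
moved(0,0,-.15); check()
B=[.4756,.0353,-.0537]; q=down(B[2])
plan((loc(B,-.11,-.005,.24),q))
E
```

```text
t 48.45 err mm [-0.8  0.4 -2.3] rot [-0.0001  0.0026 -0.0006] gap 0.0299 F [-0.4 -0.1  0.4]
ROW [0.11, 0.042, -0.009, 0.0, 0.0, -0.006] rows needed 2.4
```

jog_arm(moves=[[[0.02,0.01,-0.009,0,0,-0.006],[0.05,0.02,-0.009,0,0,-0.006],[0.08,0.03,-0.009,0,0,-0.006],[0.11,0.042,-0.009,0,0,-0.006],[0.11,0.042,-0.009,0,0,-0.006],[0.11,0.042,-0.009,0,0,-0.006],[0.11,0.042,-0.009,0,0,-0.006],[0.11,0.042,-0.009,0,0,-0.006]]], fingers=0.0878)

```text
time_s: 49.25
position: [0.3656, 0.0359, 0.2388]
eef_rot: [-0.001, 0.027, 1.0, 0.0]
wrist_force: [-0.5, -0.7, -0.8]
finger_gap: 0.0877
grip_force: 0.0
```

```bash
python3 - <<'E'
from h import *
check(); S=[.4752,.0305,-.06]; B=[.4756,.0353,-.0537]
im,K,M=cam("wrist"); np.savez("w13.npz",im=im,K=K,M=M); cv2.imwrite("pics/w13.png",im)
m,c=blue(im); print(cv2.approxPolyDP(cv2.convexHull(c),4,True)[:,0].tolist(), proj([loc(S,a,b,.06) for a,b in [(-.064,-.1045),(-.064,.1045),(.064,.1045),(.064,-.1045)]],K,M).round(1).tolist())
q=down(B[2]); plan((loc(B,-.11,-.005,.045),q),(loc(B,.02,-.005,.045),q),(loc(B,.13,-.003,.045),q))
E
```

```text
t 49.25 err mm [ 0.2 -0.1 -1.5] rot [0.0002 0.0021 0.0001] gap 0.0877 F [-0.5 -0.7 -0.8]
[[419, 221], [417, 239], [409, 245], [225, 245], [218, 240], [216, 223], [229, 206], [406, 206]] [[215.7, 219.9], [420.7, 221.4], [410.1, 328.0], [224.4, 326.8]]
ROW [0.0, 0.0, 0.195, 0.0, 0.0, 0.0] rows needed 3.9
ROW [-0.13, 0.0, 0.0, 0.0, 0.0, 0.0] rows needed 2.6
ROW [-0.11, 0.002, 0.0, 0.0, 0.0, 0.0] rows needed 2.2
```

View pics/w13.png

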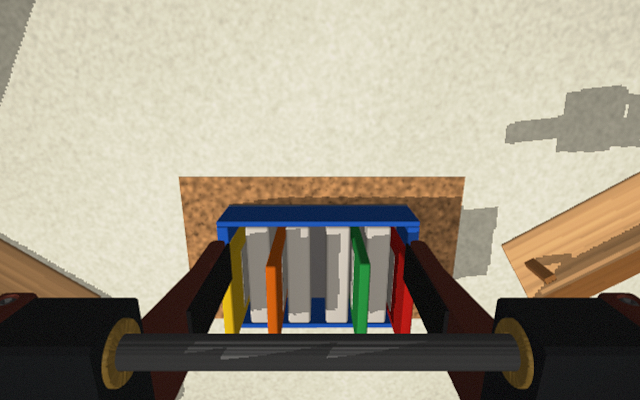

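All four lids stand upright in their slots (yellow 235, orange 275, green 361, red 401) and the sorter is unmoved on the mat. Starting the push.

jog_arm(moves=[[[0,0,0.04,0,0,0],[0,0,0.08,0,0,0],[0,0,0.12,0,0,0],[0,0,0.15,0,0,0],[0,0,0.175,0,0,0],[0,0,0.195,0,0,0],[0,0,0.195,0,0,0],[0,0,0.195,0,0,0]]])

```text
time_s: 50.1
position: [0.365, 0.0362, 0.0447]
eef_rot: [-0.001, 0.027, 1.0, 0.0]
wrist_force: [-0.0, 0.1, 0.6]
finger_gap: 0.0876
grip_force: 0.0
```

jog_arm(moves=[[[-0.012,0,0,0,0,0],[-0.024,0,0,0,0,0],[-0.034,0,0,0,0,0],[-0.044,0,0,0,0,0],[-0.054,0,0,0,0,0],[-0.064,0,0,0,0,0],[-0.072,0,0,0,0,0],[-0.08,0,0,0,0,0]]])

```text
time_s: 50.9
position: [0.4442, 0.0322, 0.0466]
eef_rot: [-0.002, 0.027, 1.0, 0.0]
wrist_force: [-11.4, 0.7, 9.3]
finger_gap: 0.0879
grip_force: 5.9
```

```bash
python3 - <<'E'
from h import *
p,q=cmd(); setcmd(p+q.apply([.16,-.002,0]),q); check()
im,K,M=cam("wrist"); m,c=blue(im); print(cv2.approxPolyDP(cv2.convexHull(c),4,True)[:,0].tolist())
E
```

```text
t 50.9 err mm [-1.1  0.5  1.3] rot [-0.0002  0.0036 -0.0007] gap 0.0879 F [-11.4   0.7   9.3]
[[415, 304], [219, 304], [229, 249], [405, 249]]
```

Wrist force shows −11 N with +9 N upward: pushing this high on the wall nearly tips the sorter. I back off, tilt the tool 0.5 rad so the tips push low while the body stays clear of the lids.

```bash
python3 - <<'E'
from h import *
B=[.4756,.0353,-.0537]; q=down(B[2]); t=q*R.from_rotvec([0,-.5,0])
p0=cmd()[0]; print(((p0-loc(B,0,0,0))[:2]).round(4))
plan((loc(B,-.075,-.005,.047),q),(loc(B,-.075,-.005,.018),t),(loc(B,.03,-.005,.018),t),(loc(B,.12,-.004,.018),t))
E
```

```text
[-0.0303 -0.0036]
ROW [0.045, 0.0, -0.002, 0.0, 0.0, 0.0] rows needed 0.9
ROW [0.0, 0.0, 0.029, 0.0, -0.5, 0.0] rows needed 3.3
ROW [-0.092, 0.0, 0.051, 0.0, 0.0, 0.0] rows needed 2.1
ROW [-0.079, 0.001, 0.043, 0.0, 0.0, 0.0] rows needed 1.8
```

jog_arm(moves=[[[0.01,0,0,0,0,0],[0.02,0,-0.001,0,0,0],[0.03,0,-0.002,0,0,0],[0.045,0,-0.002,0,0,0],[0.045,0,-0.002,0,0,0],[0.045,0,-0.002,0,0,0],[0.045,0,-0.002,0,0,0],[0.045,0,-0.002,0,0,0]]])

```text
time_s: 51.75
position: [0.4005, 0.0344, 0.0468]
eef_rot: [-0.0, 0.027, 1.0, 0.0]
wrist_force: [-0.7, -0.6, -0.2]
finger_gap: 0.0878
grip_force: 0.0
```

jog_arm(moves=[[[0,0,0,0,-0.12,0],[0,0,0,0,-0.24,0],[0,0,0.005,0,-0.36,0],[0,0,0.015,0,-0.45,0],[0,0,0.025,0,-0.5,0],[0,0,0.029,0,-0.5,0],[0,0,0.029,0,-0.5,0],[0,0,0.029,0,-0.5,0]]])

```text
time_s: 52.55
position: [0.4361, 0.0411, 0.0134]
eef_rot: [0.234, 0.027, 0.972, -0.01]
wrist_force: [0.1, 0.2, 0.4]
finger_gap: 0.0877
grip_force: 0.0
```

jog_arm(moves=[[[-0.02,0,0.011,0,0,0],[-0.035,0,0.019,0,0,0],[-0.045,0,0.025,0,0,0],[-0.055,0,0.03,0,0,0],[-0.065,0,0.036,0,0,0],[-0.075,0,0.041,0,0,0],[-0.084,0,0.046,0,0,0],[-0.092,0,0.051,0,0,0]]])

```text
time_s: 53.35
position: [0.5416, 0.035, 0.0111]
eef_rot: [0.234, 0.027, 0.972, -0.01]
wrist_force: [-13.4, 1.1, 10.4]
finger_gap: 0.0878
grip_force: 6.3
```

```bash
python3 - <<'E'
from h import *
p,q=cmd(); setcmd(p-q.apply([-.079,.001,.043]),q); check(); setcmd(p,q)
im,K,M=cam("wrist"); m,c=blue(im); h=cv2.approxPolyDP(cv2.convexHull(c),4,True)[:,0]; print(h.tolist()); 
im,K,M=cam("side"); m,c=blue(im); h=cv2.approxPolyDP(cv2.convexHull(c),3,True)[:,0]; print(h.tolist())
E
```

```text
t 53.35 err mm [36.2  6.5 -6.6] rot [0.0079 0.0275 0.0001] gap 0.0878 F [-13.4   1.1  10.4]
[[427, 331], [206, 332], [230, 265], [404, 266]]
[[361, 200], [359, 212], [334, 222], [321, 206], [323, 201], [357, 197]]
```

Joint 2's limit shifted the tilt move forward, yet the push went squarely (sorter about 75 mm from the rail). Continuing from the measured pose.

```bash
python3 - <<'E'
from h import *
s=telemetry.sense(); print(s["joints"].round(2)); setcmd(np.array(s["position"]),Rq(s["eef_rot"]))
B=[.4756,.0353,-.0537]; t=down(B[2])*R.from_rotvec([0,-.5,0])
c,sn=np.cos(B[2]),np.sin(B[2]); d=np.array(s["position"])[:2]-B[:2]; print("bay xy",d@[c,sn],d@[-sn,c])
plan((loc(B,.118,.002,.016),t),(loc(B,.136,.002,.016),t))
E
```

```text
[ 0.03 -0.43  2.14 -0.06  0.96 -1.46]
bay xy 0.0664936201978306 0.003161453794315147
ROW [-0.048, -0.001, 0.019, -0.008, -0.027, 0.0] rows needed 1.0
ROW [-0.016, 0.0, 0.008, 0.0, 0.0, 0.0] rows needed 0.4
```

jog_arm(moves=[[[-0.004,0,0,0,-0.003,0],[-0.01,0,0.003,-0.001,-0.006,0],[-0.016,0,0.006,-0.002,-0.009,0],[-0.022,0,0.008,-0.003,-0.012,0],[-0.028,0,0.011,-0.004,-0.016,0],[-0.034,-0.001,0.013,-0.005,-0.02,0],[-0.041,-0.001,0.016,-0.006,-0.024,0],[-0.048,-0.001,0.019,-0.008,-0.027,0]]])

```text
time_s: 54.25
position: [0.591, 0.0312, 0.012]
eef_rot: [0.245, 0.026, 0.969, -0.007]
wrist_force: [-4.7, -0.1, -4.0]
finger_gap: 0.088
grip_force: 2.1
```

```bash
cat > st.py <<'E'
from h import *
s=telemetry.sense(); B=[.4756,.0353,-.0537]
c,sn=np.cos(B[2]),np.sin(B[2]); d=np.array(s["position"])[:2]-B[:2]; print("bay xy",d@[c,sn],d@[-sn,c],s["position"][2],s["wrist_force"].round(1))
im,K,M=cam("wrist"); m,c_=blue(im); h=cv2.approxPolyDP(cv2.convexHull(c_),4,True)[:,0]; print(h.tolist())
for n in("scene","side"):
    im,K,M=cam(n); m,c_=blue(im); h=cv2.approxPolyDP(cv2.convexHull(c_),3,True)[:,0]; print(n,h.tolist())
    w=onplane(h,K,M,.06)[:,:2]-B[:2]; print((w@np.array([[c,-sn],[sn,c]])).round(3).tolist())
E
python3 st.py
```

```text
bay xy 0.11548858907820866 0.0020870232972638857 0.011991312636409967 [-4.7 -0.1 -4. ]
[[427, 330], [207, 333], [230, 264], [404, 264]]
scene [[639, 121], [639, 143], [597, 148], [606, 124], [623, 118]]
[[-1.65, 0.068], [-1.42, 0.208], [-1.22, 0.155], [-1.482, 0.018], [-1.618, 0.011]]
side [[372, 196], [371, 207], [347, 217], [336, 211], [333, 198], [367, 193]]
[[0.245, -0.117], [0.191, -0.172], [0.082, -0.172], [0.075, -0.121], [0.12, -0.044], [0.244, -0.09]]
```

jog_arm(moves=[[[-0.002,0,0.001,0,0,0],[-0.004,0,0.002,0,0,0],[-0.006,0,0.003,0,0,0],[-0.008,0,0.004,0,0,0],[-0.01,0,0.005,0,0,0],[-0.012,0,0.006,0,0,0],[-0.014,0,0.007,0,0,0],[-0.016,0,0.008,0,0,0]]])

```text
time_s: 55.2
position: [0.6094, 0.0304, 0.0138]
eef_rot: [0.246, 0.026, 0.969, -0.007]
wrist_force: [-3.9, 0.2, -2.2]
finger_gap: 0.0876
grip_force: 2.2
```

jog_arm(moves=[[[-0.001,0,0.0005,0,0,0],[-0.002,0,0.001,0,0,0],[-0.003,0,0.0015,0,0,0],[-0.004,0,0.002,0,0,0],[-0.005,0,0.0025,0,0,0],[-0.006,0,0.003,0,0,0],[-0.006,0,0.003,0,0,0],[-0.006,0,0.003,0,0,0]]])

```text
time_s: 56.0
position: [0.6167, 0.03, 0.0146]
eef_rot: [0.247, 0.026, 0.969, -0.007]
wrist_force: [-3.8, 0.5, -3.0]
finger_gap: 0.0877
grip_force: 1.8
```

```bash
python3 st.py
```

```text
bay xy 0.141175322836357 0.0022543051761710724 0.014583754895723038 [-3.8  0.5 -3. ]
[[428, 332], [207, 333], [230, 260], [404, 260]]
scene [[639, 121], [639, 143], [597, 148], [606, 124], [623, 118]]
[[-1.65, 0.068], [-1.42, 0.208], [-1.22, 0.155], [-1.482, 0.018], [-1.618, 0.011]]
side [[376, 193], [376, 205], [352, 215], [340, 208], [337, 198]]
[[0.271, -0.109], [0.214, -0.172], [0.104, -0.173], [0.099, -0.113], [0.132, -0.053]]
```

jog_arm(moves=[[[-0.001,0,0.0005,0,0,0],[-0.002,0,0.001,0,0,0],[-0.003,0,0.0015,0,0,0],[-0.003,0,0.0015,0,0,0],[-0.003,0,0.0015,0,0,0],[-0.003,0,0.0015,0,0,0],[-0.003,0,0.0015,0,0,0],[-0.003,0,0.0015,0,0,0]]])

```text
time_s: 56.95
position: [0.6181, 0.0299, 0.0142]
eef_rot: [0.245, 0.026, 0.969, -0.007]
wrist_force: [-21.0, 0.2, 6.6]
finger_gap: 0.0878
grip_force: 10.3
```

jog_arm(moves=[[[-0.001,0,0.0005,0,0,0],[-0.002,0,0.001,0,0,0],[-0.003,0,0.0015,0,0,0],[-0.003,0,0.0015,0,0,0],[-0.003,0,0.0015,0,0,0],[-0.003,0,0.0015,0,0,0],[-0.003,0,0.0015,0,0,0],[-0.003,0,0.0015,0,0,0]]])

```text
time_s: 57.75
position: [0.6186, 0.0299, 0.0141]
eef_rot: [0.241, 0.026, 0.97, -0.007]
wrist_force: [-48.4, 0.8, 25.9]
finger_gap: 0.088
grip_force: 24.3
```

```bash
python3 st.py
```

```text
bay xy 0.1431237891890437 0.0022506211813872815 0.014064769751708561 [-48.4   0.8  25.9]
[[427, 330], [207, 333], [230, 259], [404, 259]]
scene [[639, 121], [639, 143], [597, 148], [606, 124], [625, 117]]
[[-1.65, 0.068], [-1.42, 0.208], [-1.22, 0.155], [-1.482, 0.018], [-1.638, 0.008]]
side [[377, 194], [376, 205], [352, 215], [340, 208], [339, 195], [372, 190]]
[[0.269, -0.117], [0.214, -0.172], [0.104, -0.173], [0.099, -0.113], [0.151, -0.04], [0.274, -0.084]]
```

The tips stopped at bay x = 143 mm, exactly the rail-contact value, with force rising: the sorter is against the rail. Backing off and rising.

jog_arm(moves=[[[0.006,0,-0.003,0,0,0],[0.012,0,-0.006,0,0,0],[0.02,0,-0.011,0,0,0],[0.03,0,-0.016,0,0,0],[0.04,0,-0.022,0,0,0],[0.045,0,-0.025,0,0,0],[0.045,0,-0.025,0,0,0],[0.045,0,-0.025,0,0,0]]])

```text
time_s: 58.7
position: [0.5723, 0.0324, 0.0157]
eef_rot: [0.248, 0.026, 0.968, -0.007]
wrist_force: [0.1, -0.3, 0.7]
finger_gap: 0.0876
grip_force: 0.0
```

jog_arm(moves=[[[-0.01,0,-0.018,0,0,0],[-0.02,0,-0.036,0,0,0],[-0.03,0,-0.055,0,0,0],[-0.04,0,-0.074,0,0,0],[-0.05,0,-0.092,0,0,0],[-0.06,0,-0.11,0,0,0],[-0.075,0,-0.138,0,0,0],[-0.09,0,-0.166,0,0,0]]])

```text
time_s: 59.5
position: [0.5716, 0.0323, 0.2047]
eef_rot: [0.247, 0.026, 0.969, -0.007]
wrist_force: [0.2, 0.4, 0.3]
finger_gap: 0.0878
grip_force: 0.0
```

jog_arm(moves=[[[0,0,0,0,0.12,0],[0,0,0,0,0.24,0],[0,0,0,0,0.36,0],[0,0,0,0,0.48,0],[0,0,0,0,0.5,0],[0,0,0,0,0.5,0],[0,0,0,0,0.5,0],[0,0,0,0,0.5,0]]])

```text
time_s: 60.3
position: [0.5709, 0.0325, 0.2048]
eef_rot: [0.001, 0.027, 1.0, 0.0]
wrist_force: [0.3, 0.7, 0.9]
finger_gap: 0.0878
grip_force: 0.0
```

```bash
python3 - <<'E'
from h import *
s=telemetry.sense(); print(s["position"],s["wrist_force"].round(1)); B=[.4756,.0353,-.0537]
im,K,M=cam("wrist"); np.savez("w14.npz",im=im,K=K,M=M)
m,c=blue(im); print(cv2.approxPolyDP(cv2.convexHull(c),4,True)[:,0].tolist())
F=loc(B,.218,0,0); S=[*F[:2],B[2]]
print("pred rim",proj([loc(S,a,b,.06) for a,b in [(-.064,-.1045),(-.064,.1045),(.064,.1045),(.064,-.1045)]],K,M).round(1).tolist())
print("pred base",proj([loc(S,-.064,b,0) for b in(-.1045,.1045)],K,M).round(1).tolist())
for n in COL:
    q=mask(im,n,(120,120,520,330)); print(n,q.tolist())
for n,y in(("red",.084),("green",.042),("orange",-.042),("yellow",-.084)): print(n,proj([loc(S,x,y,.116) for x in(-.045,.045)]+[loc(S,-.045,y,.06)],K,M).round(0).tolist())
E
```

```text
[0.57091584 0.03250498 0.20483931] [0.3 0.7 0.9]
[[414, 239], [404, 266], [199, 255], [198, 248], [213, 225], [404, 224]]
pred rim [[203.5, 245.3], [426.1, 245.7], [414.7, 357.7], [215.0, 357.4]]
pred base [[220.1, 222.4], [410.2, 222.8]]
red [[388, 250], [394, 250], [414, 302], [412, 329], [389, 329]]
green [[344, 250], [354, 250], [364, 291], [362, 329], [347, 329]]
orange [[250, 291], [260, 294], [261, 329], [251, 329]]
yellow [[212, 322], [213, 329], [208, 329]]
red [[419.0, 296.0], [410.0, 386.0], [403.0, 264.0]]
green [[367.0, 296.0], [362.0, 386.0], [359.0, 264.0]]
orange [[262.0, 296.0], [267.0, 385.0], [271.0, 264.0]]
yellow [[210.0, 296.0], [219.0, 385.0], [227.0, 264.0]]
```

```bash
python3 -c "
from h import *
print(r.finish_job())"
```

```text
the job is handed in; nothing more can be done
None
```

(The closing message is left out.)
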